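# Load the clamshell sample shaker and lock it

## Task

Load the bench shaker for a run: turn its lock collar back to the released stop, press the release button so that the lid springs fully open, and stand every sample pot from the worktop upright on the tray floor. Then push the lid back down until it latches shut and turn the lock collar clockwise to its locked mark, where the lug points squarely at the lid, and not on to its far stop. Leave the other things on the worktop alone.

Things in the scene. Friction and masses are not known exactly. Their poses are not given: they have to be found in the camera images.
- shaker: Fixed sample shaker, a low grey clamshell box, 75 mm high when shut; origin on the worktop under its tray's centre, x to its rear (hinge side), y left, z up. Tray 136 (x) x 166 mm inside, floor 18 mm and rim 40 mm above the worktop, walls 8 mm, flat mat with four ring marks. A deck 22 mm high reaches forward to x -153 mm; its latch housing (x -81 to -103, y -26 to -62) is 68 mm high.
- lid_hinge (a point): Point on the lid's hinge axis, at x 79, y 0, z 42 mm from the shaker's origin; the axis runs along the shaker's y. The lid is a shell 152 (x) x 186 x 31 mm with a clear top, hinged at its rear.
- lid (a joint): Lid angle, rad: 0 shut, 1.7 open at its stop, just past upright. A spring drives it open (about 2 N at the front) and a latch holds it shut (reads about 0.01; under 0.03 is latched). With the collar released, pressing the button makes it open by itself in about 2 s. To shut it, swing the tab down against the spring; the latch snaps in over the last few mm with about 10 N on the tab, pushed right down to 0.
- lid_tab (a point): Point on the upper face of the lid's closing tab, a metal plate 8 mm thick, 44 mm wide, 34 mm out of the lid's front wall. Lid shut: at x -95, y 35, z 49 mm from the shaker's origin, 19 mm ahead of that wall; 174 mm from the hinge axis. It moves with the lid; its z is normal to the face. Lid open: the tab points up and the face looks rearwards, so pushing it from behind shuts the lid.
- release_top (a point): Centre of the top of the round white spring release button (30 mm across, in a black housing 44 mm across), 44 mm above the worktop, on the deck's right half; pushed straight down.
- release (a joint): Travel of the release button, m: 0 up, 0.006 fully down (about 5 N); the latch lets go by about 0.0045. It springs back.
- collar (a joint): Lock collar angle, rad: 0 released (stop), grows clockwise seen from above; 1.3 is the locked mark, where the lug points squarely at the lid (shaker's +y) over the lid's side ear; the far stop is at 1.6. It stays where it is left (friction 0.05 N m). While the lug is over the ear (above about 0.8) the lid can neither open nor shut past it.
- collar_grip (a point): Point on the collar's upright axis at half height of its bar grip, at x -20, y -147, z 91 mm from the shaker's origin. The bar is 48 mm long along this frame's x (turns with the collar, points along the lug), 14 mm wide, 77 to 105 mm above the worktop, on a collar 48 mm across; the lug reaches 51 mm from the axis at 59 to 69 mm height.
- place0 (a point): Centre of the rear left ring mark (45 mm across) on the tray floor, a handy spot for one pot, at x, y (12, 40) mm and z 18 mm from the shaker's origin.
- place1 (a point): Centre of the rear right ring mark (45 mm across) on the tray floor, a handy spot for one pot, at x, y (12, -40) mm and z 18 mm from the shaker's origin.
- place2 (a point): Centre of the front left ring mark (45 mm across) on the tray floor, a handy spot for one pot, at x, y (-40, 40) mm and z 18 mm from the shaker's origin.
- place3 (a point): Centre of the front right ring mark (45 mm across) on the tray floor, a handy spot for one pot, at x, y (-40, -40) mm and z 18 mm from the shaker's origin.
- pot_a_mid (a point): Centre, half-way up (11 mm), of a squat round sample pot with a white ribbed screw lid, 34 mm across and 22 mm high, 40 g, all pots alike; starts standing on the worktop left of the shaker or is absent. Its z axis points up out of the lid.
- pot_b_mid (a point): Centre, half-way up (11 mm), of a squat round sample pot with a white ribbed screw lid, 34 mm across and 22 mm high, 40 g, all pots alike; starts standing on the worktop left of the shaker or is absent. Its z axis points up out of the lid.
- pot_c_mid (a point): Centre, half-way up (11 mm), of a squat round sample pot with a white ribbed screw lid, 34 mm across and 22 mm high, 40 g, all pots alike; starts standing on the worktop left of the shaker or is absent. Its z axis points up out of the lid.
- pot_d_mid (a point): Centre, half-way up (11 mm), of a squat round sample pot with a white ribbed screw lid, 34 mm across and 22 mm high, 40 g, all pots alike; starts standing on the worktop left of the shaker or is absent. Its z axis points up out of the lid.
- timer: Bystander: white bench timer 66 x 58 x 20 mm, origin under its centre.
- marker_blue: Bystander: marker pen, 136 mm long, lying on the worktop, origin under its centre.
- petri_dish: Bystander: petri dish 90 mm across, 18 mm high, origin under its centre.

How it is judged:
By the outcome, as a careful person would: the job done as asked, in the order asked, and still so for the second after the job is handed in, with the robot touching nothing.
Of pot_a, pot_b, pot_c, pot_d only 2 to 4 are there at a start; the rules pass over those that are not, and their reading is None.
At some moment in a run one of pot_a, pot_b, pot_c, pot_d may be knocked a few centimetres aside while the robot is not near it.
It also fails if it takes over 210 s, if anything falls off the work surface, if the arm or the gripper's body presses on something with over 40 N, if the wrist force passes 120 N, or if a joint passes its speed limit or range.

## Robot

A 6-joint arm with a two-finger parallel gripper is mounted at the origin on a cart in front of the work surface, level with it; the furniture and walls round the work are solid. World frame = base frame: x ahead of the robot, y to its left, z up, the work surface at z = 0. Lengths are in m, angles in rad, forces in N, time in s.
With the tool pointing down it reaches from about 0.4 to 0.925 m from the base axis. Payload 12.5 kg.
Tool frame: the origin (TCP) lies at the very end of the fingers, on their centre line; the grasp point (between the pads) lies 19 mm behind it (grasp_offset is the distance from the TCP to the grasp point, in m); x points along the fingers, y is the direction in which the jaws open and shut, and the axes are right-handed (so a half turn about x gives the same grasp; the last joint's range is limited). The gripper opens to 95 mm and grips with 3 to 60 N. Pads are 20 mm wide; open, the fingers measure 119 mm over their backs; the gripper's body (75 mm by 180 mm) begins 59 mm behind the grasp point.
Start: joints at [1.109, 0.491, 1.559, -0, 1.092, -0.106], TCP at [0.218, 0.586, 0.215] pointing down, gripper open.
Joint ranges: [-3.1, 3.1], [-0.84, 2.19], [0.05, 2.79], [-1.13, 4.28], [0.06, 2.93], [-2.69, 2.69]. Speed limits (rad/s): [2.22, 2.22, 2.79, 3.14, 3.14, 3.14].

## Interface

Orientations are given as a unit quaternion [x, y, z, w].
In Python, from rig import read_state, get_image, job_done, grasp_offset gives the robot as it stands. The module is installed in compiled form; this text tells all that it offers.
- The arm moves only by the tool send_rows, never from a script. Its argument "commands" is text: rows parted by semicolons, each of 7 numbers parted by spaces: the finger opening in cm, from 0 to 9.51, then the shift along the tool's x, y, z in cm, then the turn, a rotation vector about the tool's x, y, z in degrees. A call has 1 to 10 rows; each row shifts and turns the pose as measured when the row begins, along the tool's axes as they then stand; what a row does not reach is not made up. A row lasts 1/8 s, in which the tool goes at most 62.5 mm and 10.7 degrees, less where a joint would pass 70% of its speed; a pose out of reach is approached as far as the arm can. A call is refused whole if a number of a shift passes 6.25 or a number of a turn 10.7, either way. A call with a gripper value outside its range is refused whole. The fingers move at their own pace and stop on an object; "grip_force" is the grip in N (left out, the last holds). Time passes only in rows, so rows that do not move let the fingers close. It gives the time, the measured TCP pose, the force and the opening at its end, in the units of the state.
- read_state(): the state, without advancing time (a new reading comes with each control period).
- get_image(name): name is "scene" or "top" or "wrist"; returns a dict with "img" (420x560x3 uint8, red, green, blue), "fx", "fy", "cx", "cy" (pixels), "R" (3x3) and "t" (3): a world point X has camera coordinates R X + t; the wrist camera has in their place "hand_eye" (4x4, takes a point from camera to tool coordinates, whose origin is the TCP and whose axes are the tool frame's). Camera axes: x right, y down, z forward; pixel columns grow to the right and rows downward; lengths in m; the calibration is good to about 2 mm. A picture is of the moment at which its call begins: read the wrist's pose just before it. There is no depth.
- job_done(): hands the job in, once; it reports no verdict.
The state is a dict: "time": time; "joint_pos": joint angles; "qvel": joint speeds; "effort": joint torques, N m; "eef_pos": TCP position; "eef_rot": TCP orientation; "contact_force": force on the tool from outside, world axes, zero at the start; "ft_torque": the same for the moment, N m; "opening": finger opening in m.
Only numpy, scipy, OpenCV 4.12 (cv2) and the standard library are available. Lean on these libraries where they do the work, as an engineer would, in place of code of your own. Each camera call takes 0.05 s, during which the arm holds its last target.

## Working session

There is one attempt and no reset: what is moved stays moved. The work goes in short steps, Python scripts to look and compute and a tool call to move; the robot and the scene stay as the last step left them, time stands still between calls to the robot, and variables do not carry over. Pictures are saved under pics/ and viewed, and the job is handed in when it is done.

Besides the shell and the picture viewer there is one more tool, called after "Request:" as name(argument=value, ...) on one line, values as JSON. send_rows: Moves the arm, as the interface text tells. Its arguments: {"type":"object","properties":{"commands":{"type":"string"},"grip_force":{"type":"number"}},"required":["commands"]}

```bash
mkdir -p pics; python3 - <<'E'
from rig import *
import cv2
s=read_state();print(s)
for n in("scene","top","wrist"):
    d=get_image(n);cv2.imwrite(f"pics/{n}0.png",d["img"][:,:,::-1])
    print(n,{k:v for k,v in d.items() if k!="img"})
print(grasp_offset)
E
```

```text
{'time': 0.0, 'joint_pos': array([ 1.10936840e+00,  4.91515963e-01,  1.55948814e+00,  2.35315821e-05,
        1.09168832e+00, -1.05608615e-01]), 'qvel': array([-0.00033375, -0.00062403, -0.00126114, -0.0001535 ,  0.00034767,
       -0.00034532]), 'effort': array([-1.38920070e-03, -6.12641287e+01, -2.58198363e+01,  6.91285031e-02,
        4.81819664e-02, -9.46741216e-05]), 'eef_pos': array([0.21758591, 0.58562453, 0.21407551]), 'eef_rot': array([ 0.12477105,  0.69606072, -0.12551353,  0.69582901]), 'contact_force': array([-0.27376318,  0.26565398,  0.28595019]), 'ft_torque': array([-0.0652756 , -0.01314969,  0.04254363]), 'opening': 0.09500873776129727}
scene {'fx': 502.2301369007685, 'fy': 502.2301369007685, 'cx': 277.63365456291274, 'cy': 206.4045608084339, 'R': array([[ 0.63362071, -0.77363895, -0.00275196],
       [-0.57726843, -0.47041644, -0.66743504],
       [ 0.51505918,  0.42448929, -0.74466294]]), 't': array([-0.4232753 ,  0.36270508,  1.28215427])}
top {'fx': 402.3278004811641, 'fy': 402.3278004811641, 'cx': 271.2458222739577, 'cy': 211.31784163109995, 'R': array([[-0.00509557, -0.9999798 ,  0.00379942],
       [-0.99671308,  0.00477165, -0.08087197],
       [ 0.08085221, -0.00419902, -0.99671726]]), 't': array([-0.08882707,  0.58671362,  1.34039996])}
wrist {'fx': 312.6457280661079, 'fy': 312.6457280661079, 'cx': 271.9026586207794, 'cy': 213.63672287171352, 'hand_eye': array([[-4.02609820e-04, -2.74108124e-01,  9.61698796e-01,
        -1.69869956e-01],
       [ 9.99999902e-01,  6.57154484e-05,  4.37374905e-04,
        -5.64225851e-04],
       [-1.83086482e-04,  9.61698878e-01,  2.74108071e-01,
        -7.73756828e-02],
       [ 0.00000000e+00,  0.00000000e+00,  0.00000000e+00,
         1.00000000e+00]])}
0.0188
```

View pics/scene0.png

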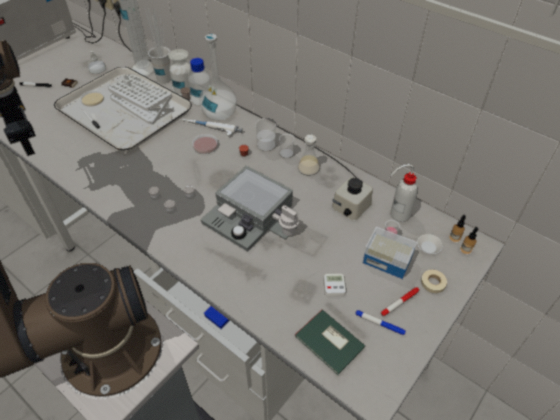

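View pics/top0.png

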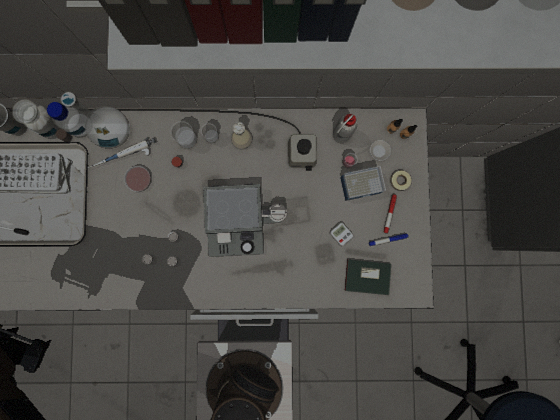

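View pics/wrist0.png

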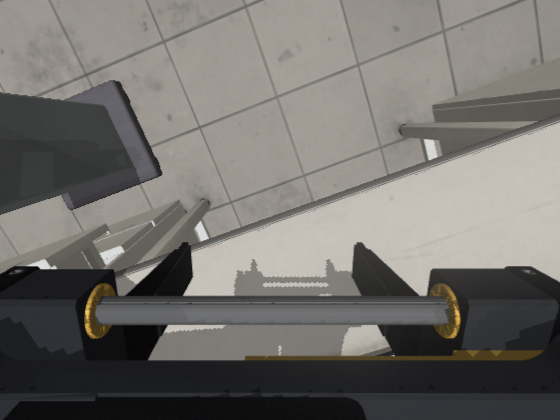

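The top view shows the shaker near (235,215), three pots near (147,259), (172,261) and (173,237), and the collar near (278,212). I'll zoom in.

```bash
python3 - <<'E'
import cv2
a=cv2.imread("pics/top0.png");b=cv2.imread("pics/scene0.png")
c=a[165:275,130:320];cv2.imwrite("pics/topz.png",cv2.convertScaleAbs(cv2.resize(c,None,fx=4.2,fy=4.2,interpolation=cv2.INTER_CUBIC),alpha=1.5))
c=b[160:270,140:330];cv2.imwrite("pics/scz.png",cv2.convertScaleAbs(cv2.resize(c,None,fx=4.2,fy=4.2,interpolation=cv2.INTER_CUBIC),alpha=1.2))
E
```

```text
(no output)
```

View pics/topz.png

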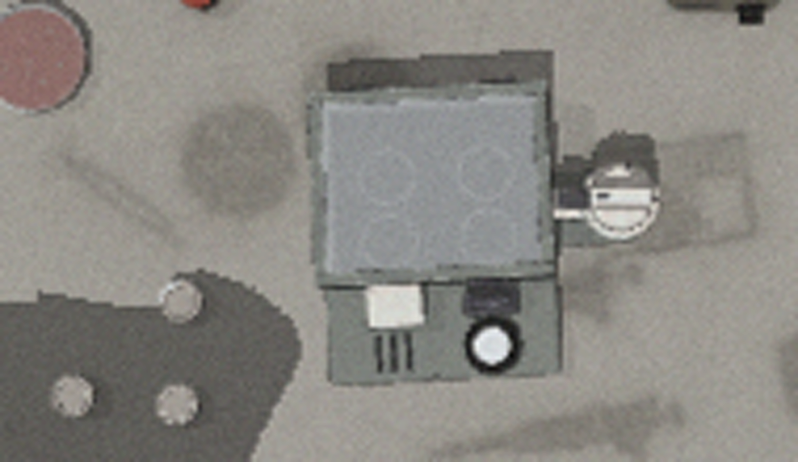

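View pics/scz.png

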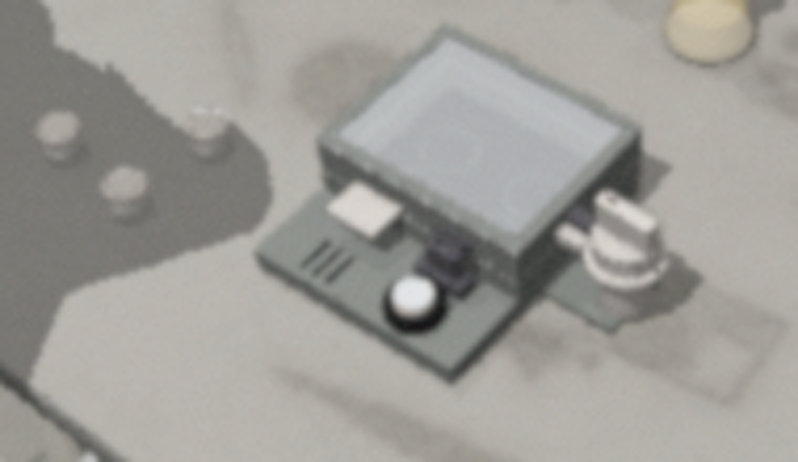

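```bash
cat > h.py <<'E'
import numpy as np, cv2
from rig import *
from scipy.spatial.transform import Rotation as Ro
C={}
def cam(d,st=None):
    K=np.array([[d["fx"],0,d["cx"]],[0,d["fy"],d["cy"]],[0,0,1]])
    if "R" in d: return K,d["R"],d["t"]
    T=np.eye(4);T[:3,:3]=Ro.from_quat(st["eef_rot"]).as_matrix();T[:3,3]=st["eef_pos"]
    M=np.linalg.inv(T@d["hand_eye"]);return K,M[:3,:3],M[:3,3]
def proj(c,X):
    K,R,t=c;p=(K@(R@np.atleast_2d(X).T+t[:,None])).T;return p[:,:2]/p[:,2:]
def ray(c,uv,z):
    K,R,t=c;d=R.T@np.linalg.inv(K)@np.array([uv[0],uv[1],1]);o=-R.T@t
    return o+d*(z-o[2])/d[2]
def snap(n,fn=None,crop=None,f=1,a=1.3):
    st=read_state();d=get_image(n);im=d["img"][:,:,::-1].copy()
    if fn:
        o=im
        if crop:o=im[crop[1]:crop[3],crop[0]:crop[2]]
        o=cv2.convertScaleAbs(cv2.resize(o,None,fx=f,fy=f,interpolation=cv2.INTER_CUBIC),alpha=a)
        cv2.imwrite("pics/"+fn,o)
    return im,cam(d,st),st
E
python3 - <<'E'
from h import *
from scipy.optimize import least_squares
im,ct,_=snap("top");_,cs,_=snap("scene")
np.savez("cams.npz",Kt=ct[0],Rt=ct[1],tt=ct[2],Ks=cs[0],Rs=cs[1],ts=cs[2])
zt=lambda u,v:(u/4.2+130-.4,v/4.2+165-.4)
zs=lambda u,v:(u/4.2+140-.4,v/4.2+160-.4)
obs=[(ct,zt(388,178),(.012,.040,.018)),(ct,zt(485,170),(.012,-.04,.018)),(ct,zt(390,240),(-.04,.04,.018)),(ct,zt(487,233),(-.04,-.04,.018)),
(ct,zt(623,198),(-.02,-.147,.105)),(cs,zs(630,212),(-.02,-.147,.105)),(ct,zt(395,303),(-.093,.035,.049)),(cs,zs(365,210),(-.093,.035,.049))]
def tr(p,X):
    c,s=np.cos(p[2]),np.sin(p[2]);return np.array([p[0]+c*X[0]-s*X[1],p[1]+s*X[0]+c*X[1],X[2]])
def f(p): return np.concatenate([proj(c,tr(p,X))[0]-uv for c,uv,X in obs])
r=least_squares(f,[.6,.1,0]);print(r.x,f(r.x).reshape(-1,2).round(1))
p=r.x
for n,c,uv in(("top",ct,zt(493,345)),("sc",cs,zs(413,297))):
    X=ray(c,uv,.044);print("button",n,X, )
for n,uv in(("a",zt(181,298)),("b",zt(73,395)),("c",zt(178,404))): print(n,ray(ct,uv,.022))
for n,uv in(("a",zs(207,128)),("b",zs(58,130)),("c",zs(125,183))): print(n,ray(cs,uv,.022))
for k,X in dict(col=(-.02,-.147,.091),tab=(-.095,.035,.049),p0=(.012,.04,.018),p1=(.012,-.04,.018),p2=(-.04,.04,.018),p3=(-.04,-.04,.018)).items(): print(k,tr(p,X).round(4))
u=np.array([zt(600,196),zt(652,196)]);q=[ray(ct,x,.105) for x in u];print("bar",q)
E
```

```text
[0.59444303 0.03524508 0.04476419] [[ 0.1 -0.7]
 [ 0.5  0.1]
 [ 0.2 -0.2]
 [ 0.7  0.3]
 [-0.1 -0.9]
 [-1.1 -0.2]
 [ 0.1  0.2]
 [-0.6  0.2]]
button top [ 0.46714987 -0.01056373  0.044     ]
button sc [ 0.46630061 -0.01377101  0.044     ]
a [0.5059272  0.24141593 0.022     ]
b [0.42887974 0.32659387 0.022     ]
c [0.42128619 0.24256922 0.022     ]
a [0.50251796 0.23543017 0.022     ]
b [0.428548   0.32286146 0.022     ]
c [0.42353528 0.24178892 0.022     ]
col [ 0.581  -0.1125  0.091 ]
tab [0.498 0.066 0.049]
p0 [0.6046 0.0757 0.018 ]
p1 [ 0.6082 -0.0042  0.018 ]
p2 [0.5527 0.0734 0.018 ]
p3 [ 0.5563 -0.0065  0.018 ]
bar [array([ 0.57983666, -0.09524756,  0.105     ]), array([ 0.57964763, -0.13473541,  0.105     ])]
```

```bash
cat >> h.py <<'E'
def phi(st):
    y=Ro.from_quat(st["eef_rot"]).as_matrix()[:,1];return np.degrees(np.arctan2(y[1],y[0]))
def plan(pos,ph=None,n=None):
    """rows (cm,deg) from present pose to TCP pos, jaw dir ph deg, tool down"""
    st=read_state();R0=Ro.from_quat(st["eef_rot"]);p0=st["eef_pos"];pos=np.array(pos)
    if ph is None: ph=phi(st)
    c,s=np.cos(np.radians(ph)),np.sin(np.radians(ph))
    R1=Ro.from_matrix(np.array([[0,c,s],[0,s,-c],[-1,0,0]]))
    rv=(R0.inv()*R1).as_rotvec(degrees=True);D=pos-p0
    if n is None:n=int(max(np.ceil(np.linalg.norm(D)/.055),np.ceil(np.linalg.norm(rv)/9),1))
    print("now",p0.round(4),"phi",round(phi(st),1),"j6",st["joint_pos"][5].round(2),"t",round(st["time"],2),"n",n)
    for i in range(n):
        Ri=R0*Ro.from_rotvec(rv*i/n,degrees=True)
        print("  ",(Ri.inv().apply(D/n)*100).round(2),(rv/n).round(1))
E
python3 - <<'E'
from h import *
st=read_state();print(phi(st),Ro.from_quat(st["eef_rot"]).as_matrix().round(3),st["joint_pos"])
plan((.581,-.1125,.20),n=14)
E
```

```text
69.61653978388617 [[-0.     0.348  0.937]
 [-0.     0.937 -0.348]
 [-1.    -0.    -0.   ]] [ 1.10943130e+00  4.91215251e-01  1.55914068e+00  5.56424337e-06
  1.09171292e+00 -1.05609087e-01]
now [0.2176 0.5858 0.2144] phi 69.6 j6 -0.11 t 0.25 n 14
   [ 0.1  -3.77  4.17] [-0. -0.  0.]
   [ 0.1  -3.77  4.17] [-0. -0.  0.]
   [ 0.1  -3.77  4.17] [-0. -0.  0.]
   [ 0.1  -3.77  4.17] [-0. -0.  0.]
   [ 0.1  -3.77  4.17] [-0. -0.  0.]
   [ 0.1  -3.77  4.17] [-0. -0.  0.]
   [ 0.1  -3.77  4.17] [-0. -0.  0.]
   [ 0.1  -3.77  4.17] [-0. -0.  0.]
   [ 0.1  -3.77  4.17] [-0. -0.  0.]
   [ 0.1  -3.77  4.17] [-0. -0.  0.]
   [ 0.1  -3.77  4.17] [-0. -0.  0.]
   [ 0.1  -3.77  4.17] [-0. -0.  0.]
   [ 0.1  -3.77  4.17] [-0. -0.  0.]
   [ 0.1  -3.77  4.17] [-0. -0.  0.]
```

Request:
send_rows(commands="9 0 -3.8 4.2 0 0 0;9 0 -3.8 4.2 0 0 0;9 0 -3.8 4.2 0 0 0;9 0 -3.8 4.2 0 0 0;9 0 -3.8 4.2 0 0 0;9 0 -3.8 4.2 0 0 0;9 0 -3.8 4.2 0 0 0;9 0 -3.8 4.2 0 0 0;9 0 -3.8 4.2 0 0 0;9 0 -3.8 4.2 0 0 0", grip_force=20)

```text
time: 1.5
eef_pos: [0.4858, 0.071, 0.2145]
eef_rot: [0.123, 0.695, -0.123, 0.697]
contact_force: [0.6, 0.4, -0.2]
opening: 0.0898
```

```bash
python3 -c "
from h import *
plan((.581,-.1125,.20),2.6)"
```

```text
now [0.4858 0.071  0.2145] phi 70.0 j6 -1.21 t 1.5 n 8
   [ 0.18 -1.75  1.9 ] [ 8.4  0.  -0. ]
   [ 0.18 -1.45  2.14] [ 8.4  0.  -0. ]
   [ 0.18 -1.12  2.33] [ 8.4  0.  -0. ]
   [ 0.18 -0.77  2.47] [ 8.4  0.  -0. ]
   [ 0.18 -0.4   2.55] [ 8.4  0.  -0. ]
   [ 0.18 -0.02  2.58] [ 8.4  0.  -0. ]
   [0.18 0.36 2.56] [ 8.4  0.  -0. ]
   [0.18 0.73 2.48] [ 8.4  0.  -0. ]
```

Request:
send_rows(commands="9 0.2 -1.7 1.9 8.4 0 0;9 0.2 -1.4 2.1 8.4 0 0;9 0.2 -1.1 2.3 8.4 0 0;9 0.2 -0.8 2.5 8.4 0 0;9 0.2 -0.4 2.5 8.4 0 0;9 0.2 0 2.6 8.4 0 0;9 0.2 0.4 2.6 8.4 0 0;9 0.2 0.7 2.5 8.4 0 0;9 0 0 0 0 0 0")

```text
time: 2.62
eef_pos: [0.5816, -0.1236, 0.1974]
eef_rot: [0.5, 0.501, -0.498, 0.502]
contact_force: [-0.3, 0.2, -0.1]
opening: 0.09
```

```bash
python3 -c "
from h import *
plan((.581,-.1125,.20),2.6)
snap('wrist','w1.png')"
```

```text
now [ 0.5816 -0.1236  0.1974] phi 0.3 j6 -0.33 t 2.62 n 1
   [-0.26 -0.06 -1.11] [-2.3 -0.  -0.1]
```

View pics/w1.png

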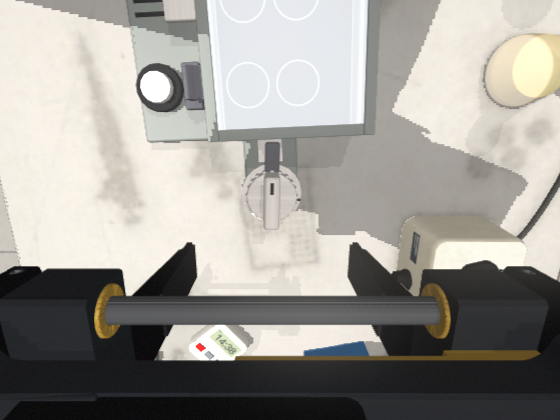

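```bash
python3 -c "
from h import *
im,c,st=snap('wrist','w1z.png',(140,0,400,250),3,.8)"
```

```text
(no output)
```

View pics/w1z.png

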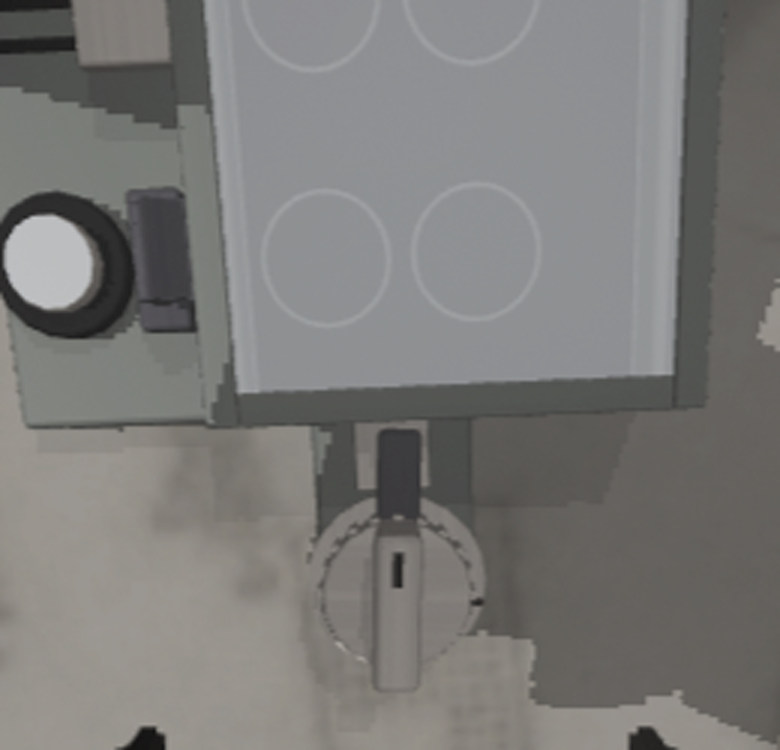

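```bash
python3 - <<'E'
from h import *
from scipy.optimize import least_squares
_,c,st=snap('wrist')
z=lambda u,v:(u/3+140-.3,v/3-.3)
X=lambda u,v,h:ray(c,z(u,v),h)
a,b=X(400,528,.105),X(397,690,.105);print(a,b,(a+b)/2,np.degrees(np.arctan2(*(a-b)[1::-1])))
a,b=X(399,430,.069),X(399,515,.069);print("lug",a,b,np.degrees(np.arctan2(*(a-b)[1::-1])))
p3,p1=X(326,258,.018),X(476,252,.018);print("p3",p3,"p1",p1,np.degrees(np.arctan2(*(p1-p3)[1::-1])))
print("button",X(47,263,.044))
print("deckR",X(28,427,.022),X(205,428,.022))
E
```

```text
[ 0.58164027 -0.08666775  0.105     ] [ 0.5812462  -0.13474564  0.105     ] [ 0.58144323 -0.1107067   0.105     ] 89.53039305868657
lug [ 0.58129851 -0.0616714   0.069     ] [ 0.58156163 -0.08813488  0.069     ] 90.56965571894877
p3 [ 0.55567145 -0.00632035  0.018     ] p1 [ 0.60769021 -0.00388523  0.018     ] 2.6801909560224373
button [ 0.46774895 -0.01159706  0.044     ]
deckR [ 0.44826145 -0.06435881  0.022     ] [ 0.51180431 -0.06413109  0.022     ]
```

Request:
send_rows(commands="4 0 0 -1.26 0 0 0;4 3 0 0 0 0 0;4 3 0 0 0 0 0;4 3 0 0 0 0 0;4 0 0 0 0 0 0")

```text
time: 3.4
eef_pos: [0.5806, -0.102, 0.1079]
eef_rot: [0.496, 0.504, -0.494, 0.506]
contact_force: [0.2, -1.2, 1.0]
opening: 0.0454
```

```bash
python3 -c "
from h import *
plan((.5815,-.111,.082),0)"
```

```text
now [ 0.5806 -0.102   0.1079] phi 1.1 j6 -0.31 t 3.4 n 1
   [2.59 0.06 0.91] [ 1.1 -0.1 -0.3]
```

Request:
send_rows(commands="4 1.3 0 0.9 1 0 0;4 0 0 0 0 0 0;4 0 0 0 0 0 0")

```text
time: 3.78
eef_pos: [0.5819, -0.1109, 0.0969]
eef_rot: [0.501, 0.499, -0.497, 0.503]
contact_force: [0.3, 0.9, -0.5]
opening: 0.0401
```

```bash
python3 -c "
from h import *
plan((.5815,-.111,.082),0)"
```

```text
now [ 0.5819 -0.1109  0.0969] phi 0.2 j6 -0.31 t 3.77 n 1
   [ 1.49 -0.05  0.01] [ 0.2  0.  -0.5]
```

Request:
send_rows(commands="4 1.4 0 0 0.2 0 0;4 0 0 0 0 0 0;1 0 0 0 0 0 0;1 0 0 0 0 0 0;1 0 0 0 0 0 0;1 0 0 0 0 0 0", grip_force=15)

```text
time: 4.53
eef_pos: [0.5815, -0.1109, 0.0828]
eef_rot: [0.502, 0.498, -0.498, 0.502]
contact_force: [-4.1, -1.3, 2.0]
opening: 0.0137
```

```bash
python3 -c "
from h import *
plan((.5815,-.111,.082),0)"
```

```text
now [ 0.5815 -0.1109  0.0828] phi -0.0 j6 -0.3 t 4.53 n 1
   [ 0.08 -0.    0.01] [-0.   0.  -0.4]
```

Request:
send_rows(commands="1 0 0 0 -8 0 0;1 0 0 0 -8 0 0;1 0 0 0 -8 0 0;1 0 0 0 -8 0 0;1 0 0 0 -8 0 0;1 0 0 0 -8 0 0;1 0 0 0 -8 0 0;1 0 0 0 -8 0 0;1 0 0 0 0 0 0")

```text
time: 5.65
eef_pos: [0.5797, -0.112, 0.0827]
eef_rot: [0.148, 0.69, -0.148, 0.693]
contact_force: [-0.5, -0.4, -1.3]
opening: 0.0142
```

```bash
python3 -c "
from h import *
plan((.5815,-.111,.082),77);print(read_state()['ft_torque'])"
```

```text
now [ 0.5797 -0.112   0.0827] phi 65.9 j6 -1.45 t 5.65 n 2
   [0.04 0.08 0.06] [-5.6  0.1 -0. ]
   [0.04 0.08 0.07] [-5.6  0.1 -0. ]
[-0.00522862  0.1903197   0.0625889 ]
```

Request:
send_rows(commands="1 0 0.1 0.1 -5 0 0;1 0 0 0 -5 0 0;1 0 0 0 -5 0 0;1 0 0 0 -5 0 0;1 0 0 0 -5 0 0")

```text
time: 6.28
eef_pos: [0.5797, -0.1124, 0.0827]
eef_rot: [-0.003, 0.706, 0.002, 0.708]
contact_force: [0.4, -1.2, -0.8]
opening: 0.0173
```

```bash
python3 -c "
from h import *
plan((.5815,-.111,.082),77);print(read_state()['ft_torque'])"
```

```text
now [ 0.5797 -0.1124  0.0827] phi 90.4 j6 -1.88 t 6.28 n 2
   [0.04 0.07 0.09] [6.7 0.1 0. ]
   [0.04 0.08 0.08] [6.7 0.1 0. ]
[-0.19690763  0.01464116 -0.65042642]
```

Request:
send_rows(commands="4 0 0 0 3 0 0;4 0 0 0 0 0 0;4 0 0 0 0 0 0;4 -5 0 0 0 0 0;4 -5 0 0 0 0 0;4 -2 0 0 0 0 0;4 0 0 0 0 0 0")

```text
time: 7.15
eef_pos: [0.5801, -0.112, 0.206]
eef_rot: [0.019, 0.706, -0.019, 0.708]
contact_force: [0.4, 0.6, -0.1]
opening: 0.04
```

```bash
python3 - <<'E'
from h import *
im,c,st=snap('wrist','w2z.png',(140,0,400,250),3,.8)
print(st["eef_pos"],phi(st))
E
```

```text
[ 0.58007416 -0.1120385   0.20600365] 86.93263266902723
```

View pics/w2z.png

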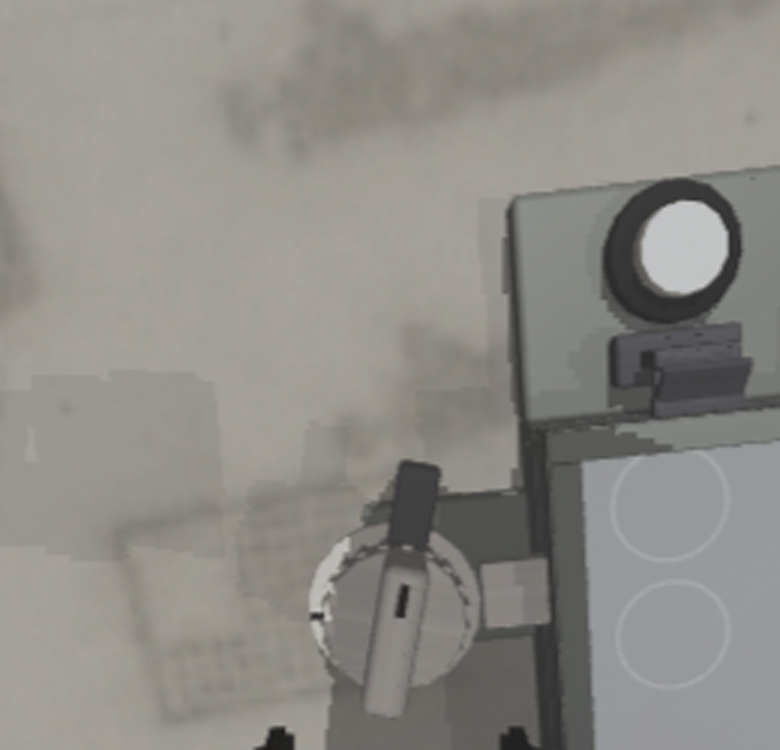

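```bash
python3 - <<'E'
from h import *
_,c,st=snap('wrist')
z=lambda u,v:(u/3+140-.3,v/3-.3)
X=lambda u,v,h:ray(c,z(u,v),h)
a,b=X(408,555,.105),X(383,714,.105);print((a+b)/2,np.degrees(np.arctan2(*(a-b)[1::-1])))
a,b=X(419,463,.069),X(408,547,.069);print("lug",a,np.degrees(np.arctan2(*(a-b)[1::-1])))
b=X(684,248,.044);print(b)
plan((b[0],b[1],.2),86.9)
E
```

```text
[ 0.57761873 -0.11262514  0.105     ] 168.3166291003384
lug [ 0.53026821 -0.10245166  0.069     ] 169.75694297334076
[ 0.46781761 -0.01206413  0.044     ]
now [ 0.5794 -0.1119  0.2041] phi 86.9 j6 -1.82 t 7.25 n 3
   [ 0.14  3.12 -3.89] [ 0. -0. -0.]
   [ 0.14  3.12 -3.89] [ 0. -0. -0.]
   [ 0.14  3.12 -3.89] [ 0. -0. -0.]
```

Request:
send_rows(commands="0 0 3.1 -4 0 0 0;0 0 3.1 -4 0 0 0;0 0 3 -3.9 0 0 0;0 0 0 0 0 0 0;0 0 0 0 0 0 0;0 0 0 0 0 0 0")

```text
time: 8.0
eef_pos: [0.4607, -0.0114, 0.1972]
eef_rot: [0.02, 0.711, -0.019, 0.703]
contact_force: [0.1, -0.1, 0.3]
opening: 0.0007
```

```bash
python3 - <<'E'
from h import *
plan((.463,-.018,.05),88)
E
```

```text
now [ 0.4607 -0.0114  0.1972] phi 86.8 j6 -1.69 t 8.0 n 3
   [ 4.9  -0.23  0.14] [-0.4 -0.2 -0. ]
   [ 4.9  -0.22  0.12] [-0.4 -0.2 -0. ]
   [ 4.91 -0.22  0.1 ] [-0.4 -0.2 -0. ]
```

Request:
send_rows(commands="0 4.9 -0.2 0.1 -0.4 -0.2 0;0 4.9 -0.2 0.1 -0.4 -0.2 0;0 3.5 -0.2 0.1 -0.4 -0.2 0;0 0 0 0 0 0 0;0 0 0 0 0 0 0")

```text
time: 8.62
eef_pos: [0.4664, -0.0201, 0.0604]
eef_rot: [0.014, 0.706, -0.013, 0.708]
contact_force: [-0.5, -0.4, 0.8]
opening: 0.0006
```

```bash
python3 - <<'E'
from h import *
plan((.463,-.016,.038),88)
E
```

```text
now [ 0.4664 -0.0201  0.0604] phi 87.9 j6 -1.72 t 8.62 n 1
   [ 2.24  0.39 -0.36] [-0.1  0.2 -0.1]
```

Request:
send_rows(commands="0 1.4 0.3 -0.3 0 0 0;0 1 0 0 0 0 0;0 0.2 0 0 0 0 0;0 -5 0 -1 0 0 0;0 -6 0 -1 0 0 0;0 -6 0 0 0 0 0;0 -4 0 0 0 0 0;0 0 0 0 0 0 0")

```text
time: 9.62
eef_pos: [0.4445, -0.0173, 0.2584]
eef_rot: [0.013, 0.702, -0.014, 0.712]
contact_force: [-0.1, 0.7, -0.1]
opening: 0.0007
```

```bash
python3 - <<'E'
from h import *
snap('top','t3.png',(110,140,330,305),3.6,1.5)
print(read_state()["eef_pos"])
E
```

```text
[ 0.44389668 -0.01721297  0.25688748]
```

View pics/t3.png

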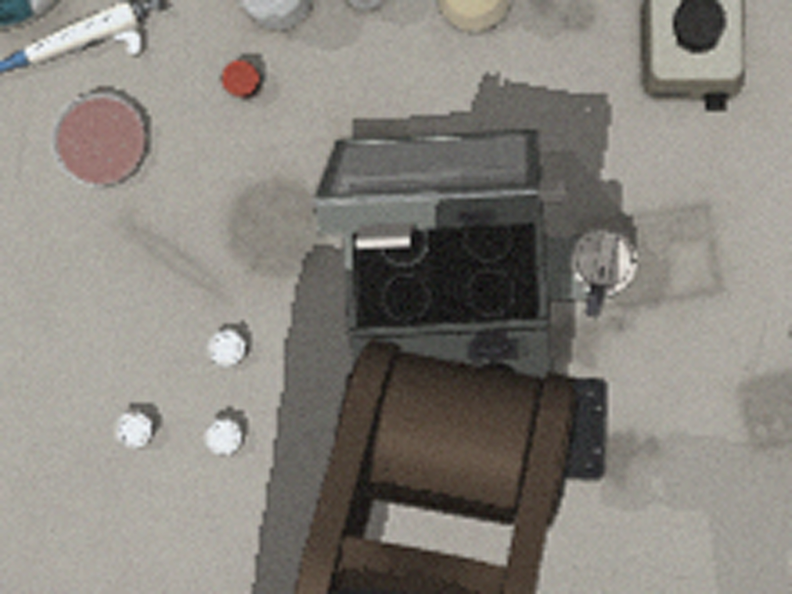

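```bash
cat >> h.py <<'E'
def pots():
    im,c,_=snap("top");g=im.min(axis=2)
    m=((g>120)*255).astype(np.uint8);m[:200]=0;m[290:]=0;m[:,:110]=0;m[:,205:]=0
    n,l,s,ce=cv2.connectedComponentsWithStats(m)
    out=[]
    for i in range(1,n):
        if 25<s[i,4]<160: out.append((ray(c,ce[i],.022)[:2].round(4),s[i,4]))
    return out
E
python3 - <<'E'
from h import *
for p in pots(): print(p)
im,c,_=snap("scene","s3.png",(100,130,340,290),3.3,1.2)
E
```

```text
(array([0.5034, 0.2428]), np.int32(76))
(array([0.4276, 0.3281]), np.int32(75))
(array([0.4206, 0.2445]), np.int32(74))
```

View pics/s3.png

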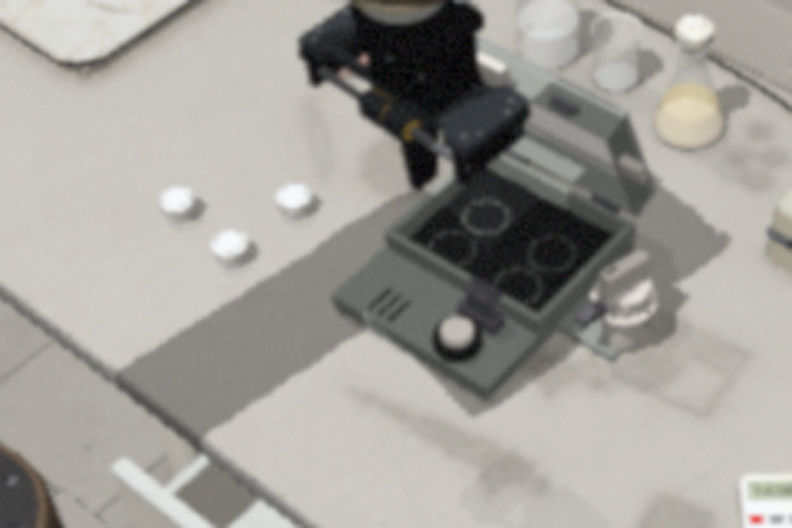

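The lid stands open, the tray is empty and three pots are clear: (178,200), (232,245) and (295,198) in the zoomed view. I'll take the nearest one first.

```bash
python3 - <<'E'
from h import *
plan((.503,.241,.14),90)
E
```

```text
now [ 0.4431 -0.0171  0.2545] phi 87.8 j6 -1.72 t 9.78 n 6
   [1.92 4.33 0.82] [-0.4  0.1 -0. ]
   [1.92 4.33 0.85] [-0.4  0.1 -0. ]
   [1.92 4.32 0.88] [-0.4  0.1 -0. ]
   [1.91 4.32 0.91] [-0.4  0.1 -0. ]
   [1.91 4.31 0.94] [-0.4  0.1 -0. ]
   [1.91 4.31 0.97] [-0.4  0.1 -0. ]
```

Request:
send_rows(commands="7 1.5 4.4 0.9 -0.4 0.1 0;7 1.9 4.4 0.9 -0.4 0.1 0;7 1.9 4.4 0.9 -0.4 0.1 0;7 1.9 4.3 0.9 -0.4 0.1 0;7 1.9 4.3 0.9 -0.4 0.1 0;7 1.9 4.3 0.9 -0.4 0.1 0;7 0 0 0 0 0 0;7 0 0 0 0 0 0;7 0 0 0 0 0 0")

```text
time: 10.9
eef_pos: [0.5005, 0.2481, 0.1291]
eef_rot: [-0.002, 0.715, -0.001, 0.699]
contact_force: [-1.0, 0.1, 0.4]
opening: 0.0699
```

```bash
python3 - <<'E'
from h import *
plan((.503,.241,.04),90)
im,c,st=snap('wrist','w4.png')
for p in pots(): print(p)
E
```

```text
now [0.5005 0.2481 0.1291] phi 90.1 j6 -1.23 t 10.9 n 2
   [ 4.45 -0.33  0.22] [ 0.  -0.6  0.1]
   [ 4.46 -0.34  0.18] [ 0.  -0.6  0.1]
```

View pics/w4.png

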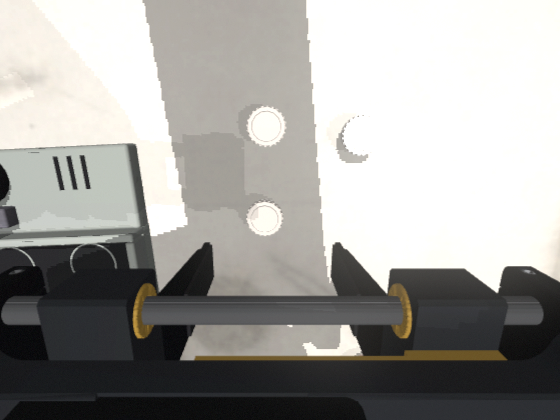

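The wrist view shows the target pot at (265,218) between the fingers and the others at (266,127) and about (363,135).

```bash
python3 - <<'E'
from h import *
im,c,st=snap('wrist')
for uv in((265,218),(266,127),(363,135)): print(ray(c,uv,.022))
E
```

```text
[0.50417015 0.24083694 0.022     ]
[0.42293868 0.24202054 0.022     ]
[0.42947345 0.32586978 0.022     ]
```

Request:
send_rows(commands="7 4 -0.7 0.4 0 -1.2 0;7 4 0 0 0 0 0;7 0 0 0 0 0 0;7 0 0 0 0 0 0")

```text
time: 11.55
eef_pos: [0.5062, 0.2396, 0.0516]
eef_rot: [-0.0, 0.705, -0.001, 0.709]
contact_force: [1.2, -0.1, 0.3]
opening: 0.0698
```

```bash
python3 - <<'E'
from h import *
plan((.504,.241,.0045),90)
E
```

```text
now [0.5062 0.2396 0.0516] phi 89.9 j6 -1.24 t 11.55 n 1
   [ 4.71  0.15 -0.25] [-0.1  0.4  0.1]
```

Request:
send_rows(commands="7 3.2 0.1 -0.2 0 0.3 0;7 1.3 0 0 0 0 0;7 0 0 0 0 0 0;2 0 0 0 0 0 0;2 0 0 0 0 0 0;2 0 0 0 0 0 0;2 0 0 0 0 0 0;2 0 0 0 0 0 0")

```text
time: 12.55
eef_pos: [0.5082, 0.2417, 0.0133]
eef_rot: [0.001, 0.703, 0.0, 0.711]
contact_force: [0.2, -0.9, -1.3]
opening: 0.0333
```

```bash
python3 - <<'E'
from h import *
plan((.6082,-.0042,.14),92.6)
E
```

```text
now [0.5082 0.2417 0.0133] phi 89.9 j6 -1.24 t 12.55 n 6
   [-2.1  -4.09  1.7 ] [-0.4  0.1 -0. ]
   [-2.1  -4.11  1.66] [-0.4  0.1 -0. ]
   [-2.1  -4.12  1.62] [-0.4  0.1 -0. ]
   [-2.1  -4.13  1.59] [-0.4  0.1 -0. ]
   [-2.11 -4.14  1.55] [-0.4  0.1 -0. ]
   [-2.11 -4.16  1.52] [-0.4  0.1 -0. ]
```

Request:
send_rows(commands="6 0 0 0 0 0 0;6 0 0 0 0 0 0;6 0.8 0 -0.3 0 0.3 0;6 0 0 0 0 0 0;2 0 0 0 0 0 0;2 0 0 0 0 0 0;2 0 0 0 0 0 0;2 0 0 0 0 0 0")

```text
time: 13.55
eef_pos: [0.5049, 0.2417, 0.0044]
eef_rot: [0.001, 0.705, -0.0, 0.709]
contact_force: [1.4, -1.9, -0.5]
opening: 0.0334
```

```bash
python3 - <<'E'
from h import *
plan((.6082,-.0042,.14),92.6)
E
```

```text
now [0.5049 0.2417 0.0044] phi 89.9 j6 -1.24 t 13.55 n 6
   [-2.25 -4.09  1.74] [-0.4  0.1 -0. ]
   [-2.25 -4.11  1.7 ] [-0.4  0.1 -0. ]
   [-2.26 -4.12  1.67] [-0.4  0.1 -0. ]
   [-2.26 -4.13  1.64] [-0.4  0.1 -0. ]
   [-2.26 -4.15  1.6 ] [-0.4  0.1 -0. ]
   [-2.26 -4.16  1.57] [-0.4  0.1 -0. ]
```

Request:
send_rows(commands="2 -4 0 0 0 0 0;2 -4 0 0 0 0 0;2 -4 -4 1.5 -0.4 0 0;2 -1.5 -4 1.6 -0.4 0 0;2 0 -4 1.6 -0.4 0 0;2 0 -4 1.6 -0.4 0 0;2 0 -4 1.6 -0.4 0 0;2 0 -4 1.6 -0.4 0 0;2 0 0 0 0 0 0;2 0 0 0 0 0 0")

```text
time: 14.8
eef_pos: [0.6058, -0.0037, 0.1449]
eef_rot: [-0.015, 0.705, 0.015, 0.709]
contact_force: [-0.6, -0.5, 0.0]
opening: 0.0335
```

```bash
python3 - <<'E'
from h import *
plan((.6082,-.0042,.06),92.6)
im,c,st=snap('wrist','w5.png')
E
```

```text
now [ 0.6058 -0.0037  0.1449] phi 92.5 j6 -1.73 t 14.8 n 2
   [ 4.25 -0.03  0.09] [-0.1  0.2  0. ]
   [ 4.25 -0.03  0.11] [-0.1  0.2  0. ]
```

View pics/w5.png

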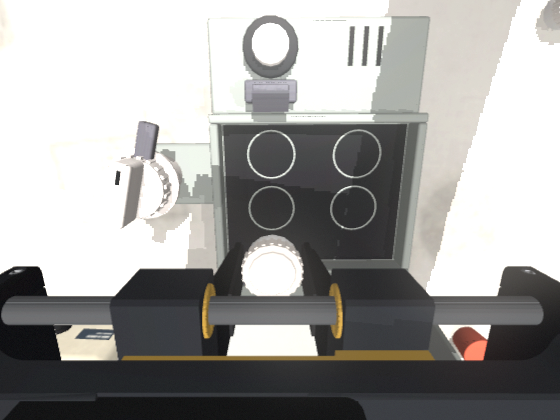

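Request:
send_rows(commands="2 4.2 0 0.2 0 0 0;2 4.2 0 0 0 0 0;2 1.5 0 0 0 0 0;2 0 0 0 0 0 0;2 0 0 0 0 0 0")

```text
time: 15.48
eef_pos: [0.609, 0.0009, 0.0468]
eef_rot: [-0.018, 0.703, 0.017, 0.711]
contact_force: [0.2, -0.4, 0.5]
opening: 0.0334
```

```bash
python3 - <<'E'
from h import *
plan((.6082,-.0042,.0235),92.6,1)
E
```

```text
now [0.609  0.0009 0.0468] phi 92.8 j6 -1.73 t 15.47 n 1
   [ 2.33 -0.5  -0.13] [0.2 0.6 0. ]
```

Request:
send_rows(commands="2 1.6 -0.5 -0.1 0 0.6 0;2 0 0 0 0 0 0;2 0.6 0 0 0 0 0;2 0 0 0 0 0 0;2 0 0 0 0 0 0")

```text
time: 16.1
eef_pos: [0.6095, -0.0048, 0.0256]
eef_rot: [-0.018, 0.706, 0.017, 0.708]
contact_force: [-0.2, 0.7, -0.8]
opening: 0.0337
```

```bash
python3 - <<'E'
from h import *
plan((.6082,-.0042,.0235),92.6,1)
E
```

```text
now [ 0.6095 -0.0048  0.0256] phi 92.8 j6 -1.73 t 16.1 n 1
   [ 0.21  0.07 -0.13] [0.2 0.2 0.1]
```

Request:
send_rows(commands="2 0.3 0 -0.1 0 0 0;2 0 0 0 0 0 0;5 0 0 0 0 0 0;5 0 0 0 0 0 0;5 0 0 0 0 0 0;5 -4 0 0 0 0 0;5 -5 0 0 0 0 0;5 -2 0 -1 0 0 0;5 0 0 0 0 0 0")

```text
time: 17.23
eef_pos: [0.5979, -0.0051, 0.1354]
eef_rot: [-0.018, 0.706, 0.017, 0.708]
contact_force: [-0.1, 0.1, -0.0]
opening: 0.0503
```

```bash
python3 - <<'E'
from h import *
for p in pots(): print(p)
plan((.4235,.242,.14),90)
im,c,st=snap('wrist','w6.png')
E
```

```text
(array([0.4274, 0.3289]), np.int32(84))
(array([0.4202, 0.2448]), np.int32(79))
now [ 0.598  -0.0051  0.1346] phi 92.8 j6 -1.74 t 17.27 n 6
   [-0.1   4.26 -2.7 ] [0.5 0.  0. ]
   [-0.1   4.23 -2.74] [0.5 0.  0. ]
   [-0.1   4.21 -2.77] [0.5 0.  0. ]
   [-0.1   4.19 -2.81] [0.5 0.  0. ]
   [-0.09  4.17 -2.84] [0.5 0.  0. ]
   [-0.09  4.14 -2.87] [0.5 0.  0. ]
```

View pics/w6.png

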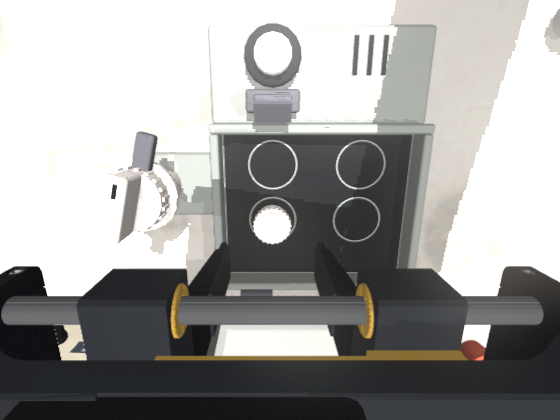

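The pot is standing on the rear right ring at (271,225). Next is the pot at (0.423, 0.242).

Request:
send_rows(commands="7 0 4.2 -2.8 0.5 0 0;7 0 4.2 -2.8 0.5 0 0;7 0 4.2 -2.8 0.5 0 0;7 0 4.2 -2.8 0.5 0 0;7 0 4.2 -2.8 0.5 0 0;7 0 4.2 -2.8 0.5 0 0;7 0 0 0 0 0 0;7 0 0 0 0 0 0")

```text
time: 18.32
eef_pos: [0.4177, 0.2487, 0.1235]
eef_rot: [0.001, 0.711, -0.004, 0.703]
contact_force: [0.6, -0.1, 0.0]
opening: 0.0702
```

```bash
python3 - <<'E'
from h import *
plan((.423,.242,.05),90)
im,c,st=snap('wrist','w7.png',None,1,.9)
E
```

```text
now [0.4177 0.2487 0.1235] phi 89.6 j6 -1.17 t 18.32 n 2
   [ 3.67 -0.32  0.31] [-0.2 -0.4  0.1]
   [ 3.67 -0.33  0.29] [-0.2 -0.4  0.1]
```

View pics/w7.png

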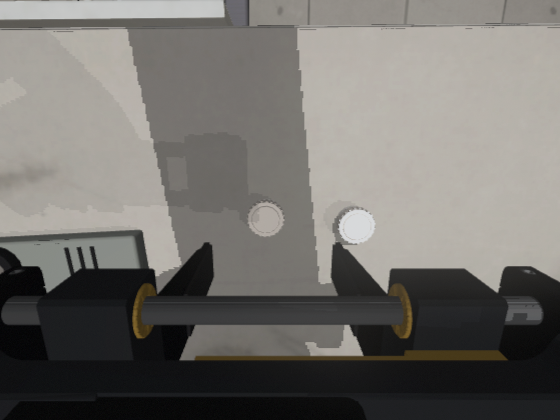

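```bash
python3 - <<'E'
from h import *
im,c,st=snap('wrist')
for uv in((266,218),(356,225)): print(ray(c,uv,.022))
plan((.423,.242,.05),90)
E
```

```text
[0.42039072 0.2423167  0.022     ]
[0.42751944 0.3242074  0.022     ]
now [0.418  0.2482 0.1237] phi 89.5 j6 -1.16 t 18.43 n 2
   [ 3.68 -0.29  0.3 ] [-0.2 -0.3  0.1]
   [ 3.69 -0.3   0.27] [-0.2 -0.3  0.1]
```

Request:
send_rows(commands="7 3.5 -0.6 0.4 -0.4 -0.6 0;7 3.5 0 0 0 0 0;7 0 0 0 0 0 0;7 0 0 0 0 0 0;7 0 0 0 0 0 0")

```text
time: 19.05
eef_pos: [0.4255, 0.2389, 0.0538]
eef_rot: [0.002, 0.707, -0.003, 0.708]
contact_force: [0.7, -0.0, 0.5]
opening: 0.0699
```

```bash
python3 - <<'E'
from h import *
plan((.4215,.242,.0045),90,1)
E
```

```text
now [0.4255 0.2389 0.0538] phi 89.6 j6 -1.18 t 19.05 n 1
   [ 4.93  0.32 -0.41] [-0.4  0.1  0.2]
```

Request:
send_rows(commands="7 3.5 0.3 -0.4 -0.4 0 0;7 0 0 0 0 0 0;7 1.2 0 0 0 0 0;7 0 0 0 0 0 0;7 0 0 0 0 0 0")

```text
time: 19.68
eef_pos: [0.4245, 0.2428, 0.0105]
eef_rot: [0.0, 0.704, -0.0, 0.71]
contact_force: [-0.2, 0.4, -0.3]
opening: 0.0696
```

```bash
python3 - <<'E'
from h import *
plan((.4215,.242,.0045),90,1)
E
```

```text
now [0.4245 0.2428 0.0105] phi 90.0 j6 -1.18 t 19.68 n 1
   [ 0.6  -0.08 -0.31] [-0.   0.5 -0. ]
```

Request:
send_rows(commands="6 0.6 -0.1 -0.3 0 0.4 0;6 0 0 0 0 0 0;2 0 0 0 0 0 0;2 0 0 0 0 0 0;2 0 0 0 0 0 0;2 0 0 0 0 0 0")

```text
time: 20.42
eef_pos: [0.4217, 0.2418, 0.0048]
eef_rot: [0.0, 0.706, 0.0, 0.708]
contact_force: [0.6, 0.5, -0.4]
opening: 0.0332
```

```bash
python3 - <<'E'
from h import *
plan((.6046,.0757,.0045),92.6,6)
E
```

```text
now [0.4217 0.2418 0.0048] phi 90.0 j6 -1.18 t 20.43 n 6
   [ 0.01 -2.77  3.05] [-0.4  0.  -0. ]
   [ 0.01 -2.79  3.03] [-0.4  0.  -0. ]
   [ 0.01 -2.81  3.01] [-0.4  0.  -0. ]
   [ 0.01 -2.84  2.99] [-0.4  0.  -0. ]
   [ 0.01 -2.86  2.96] [-0.4  0.  -0. ]
   [ 0.01 -2.88  2.94] [-0.4  0.  -0. ]
```

Request:
send_rows(commands="2 -4.5 0 0 0 0 0;2 -4.5 0 0 0 0 0;2 -4.5 -2.8 3 -0.4 0 0;2 0 -2.8 3 -0.4 0 0;2 0 -2.8 3 -0.4 0 0;2 0 -2.8 3 -0.4 0 0;2 0 -2.8 3 -0.4 0 0;2 0 -2.8 3 -0.4 0 0;2 0 0 0 0 0 0;2 0 0 0 0 0 0")

```text
time: 21.68
eef_pos: [0.6086, 0.0719, 0.1444]
eef_rot: [-0.016, 0.706, 0.016, 0.708]
contact_force: [-0.1, -0.0, -0.3]
opening: 0.0337
```

```bash
python3 - <<'E'
from h import *
plan((.6046,.0757,.05),92.6,2)
E
```

```text
now [0.6086 0.0719 0.1444] phi 92.5 j6 -1.6 t 21.68 n 2
   [ 4.72  0.2  -0.2 ] [-0.  0.  0.]
   [ 4.72  0.2  -0.19] [-0.  0.  0.]
```

Request:
send_rows(commands="2 4.5 0.3 -0.3 0 0 0;2 4.5 0 0 0 0 0;2 0.5 0 0 0 0 0;2 0 0 0 0 0 0;2 0 0 0 0 0 0")

```text
time: 22.3
eef_pos: [0.6047, 0.0781, 0.0514]
eef_rot: [-0.017, 0.705, 0.017, 0.709]
contact_force: [0.2, 0.6, 0.2]
opening: 0.0337
```

```bash
python3 - <<'E'
from h import *
plan((.6046,.0757,.0235),92.6,1)
E
```

```text
now [0.6047 0.0781 0.0514] phi 92.7 j6 -1.6 t 22.3 n 1
   [ 2.79 -0.24 -0.03] [0.1 0.3 0. ]
```

Request:
send_rows(commands="2 2 -0.2 0 0 0.3 0;2 0 0 0 0 0 0;2 0.6 0 0 0 0 0;2 0 0 0 0 0 0;2 0 0 0 0 0 0")

```text
time: 22.92
eef_pos: [0.6058, 0.0759, 0.0257]
eef_rot: [-0.017, 0.706, 0.017, 0.708]
contact_force: [-0.5, 0.3, 0.7]
opening: 0.0335
```

```bash
python3 - <<'E'
from h import *
plan((.6046,.0757,.0235),92.6,1)
E
```

```text
now [0.6058 0.0759 0.0257] phi 92.7 j6 -1.6 t 22.93 n 1
   [ 0.22 -0.01 -0.13] [0.1 0.2 0. ]
```

Request:
send_rows(commands="2 0.3 0 -0.1 0 0 0;2 0 0 0 0 0 0;5 0 0 0 0 0 0;5 0 0 0 0 0 0;5 0 0 0 0 0 0;5 -4 0 0 0 0 0;5 -5 0 0 0 0 0;5 -3 0 -1 0 0 0;5 0 0 0 0 0 0")

```text
time: 24.05
eef_pos: [0.5941, 0.0754, 0.1458]
eef_rot: [-0.017, 0.706, 0.017, 0.708]
contact_force: [0.4, -0.5, 0.2]
opening: 0.0501
```

```bash
python3 - <<'E'
from h import *
for p in pots(): print(p)
plan((.428,.325,.13),90)
im,c,st=snap('wrist','w8.png')
E
```

```text
(array([0.4276, 0.3289]), np.int32(82))
now [0.594  0.0753 0.1445] phi 92.7 j6 -1.6 t 24.1 n 6
   [ 0.24  4.29 -2.57] [0.5 0.  0. ]
   [ 0.24  4.27 -2.6 ] [0.5 0.  0. ]
   [ 0.24  4.25 -2.63] [0.5 0.  0. ]
   [ 0.24  4.23 -2.67] [0.5 0.  0. ]
   [ 0.24  4.2  -2.7 ] [0.5 0.  0. ]
   [ 0.24  4.18 -2.73] [0.5 0.  0. ]
```

View pics/w8.png

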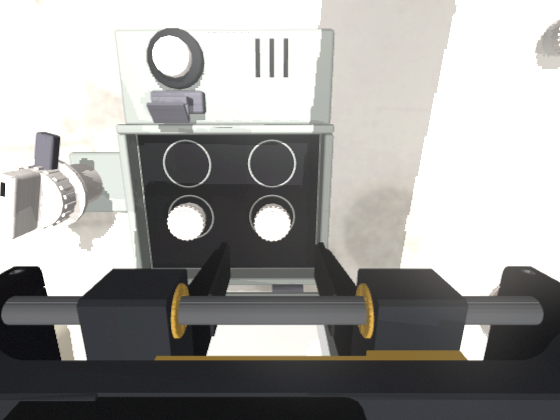

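Two pots now stand on the rear rings at (187,222) and (272,222). I'll fetch the third.

Request:
send_rows(commands="7 0.1 4.2 -2.6 0.5 0 0;7 0.1 4.2 -2.6 0.5 0 0;7 0.1 4.2 -2.6 0.5 0 0;7 0.1 4.2 -2.6 0.5 0 0;7 0.1 4.2 -2.7 0.5 0 0;7 0 4.2 -2.7 0.5 0 0;7 0 0 0 0 0 0;7 0 0 0 0 0 0;7 0 0 0 0 0 0")

```text
time: 25.28
eef_pos: [0.4237, 0.3282, 0.1259]
eef_rot: [0.001, 0.713, -0.006, 0.701]
contact_force: [0.9, -0.5, 0.5]
opening: 0.0701
```

```bash
python3 - <<'E'
from h import *
im,c,st=snap('wrist','w9.png',None,1,.8)
plan((.428,.325,.05),90)
for p in pots(): print(p)
E
```

```text
now [0.4238 0.3281 0.1259] phi 89.4 j6 -1.03 t 25.32 n 2
   [ 3.79 -0.13  0.28] [-0.3 -0.5  0.2]
   [ 3.79 -0.14  0.24] [-0.3 -0.5  0.2]
```

View pics/w9.png

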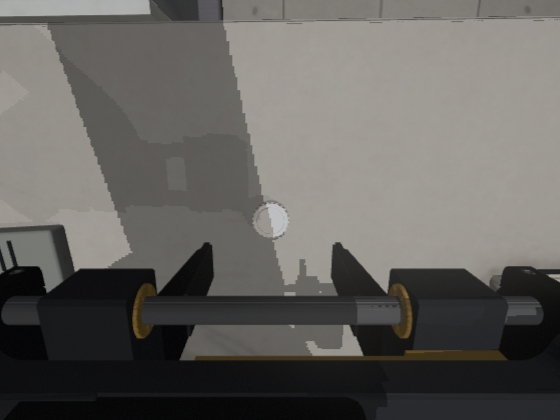

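Request:
send_rows(commands="7 3.5 -0.1 0.4 -0.5 -0.9 0.3;7 3.5 0 0 0 0 0;7 0 0 0 0 0 0;7 0 0 0 0 0 0;7 0 0 0 0 0 0")

```text
time: 26.0
eef_pos: [0.4307, 0.3252, 0.0573]
eef_rot: [0.002, 0.706, -0.002, 0.708]
contact_force: [-0.4, 1.1, -0.4]
opening: 0.0702
```

```bash
python3 - <<'E'
from h import *
im,c,st=snap('wrist','w10.png',None,1,.8)
plan((.4275,.3265,.0045),90,1)
E
```

```text
now [0.4308 0.3253 0.0574] phi 89.7 j6 -1.04 t 26.05 n 1
   [ 5.29  0.11 -0.35] [-0.3  0.2 -0.1]
```

View pics/w10.png

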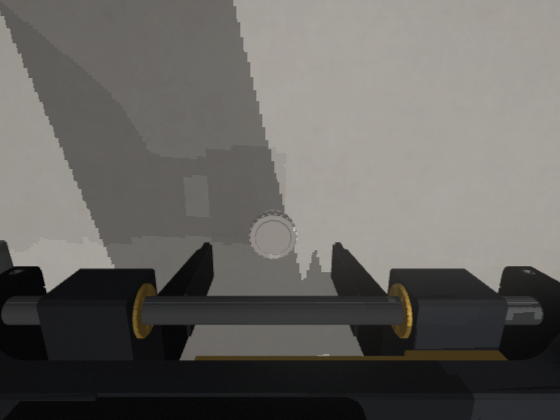

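Request:
send_rows(commands="7 3.8 0.1 -0.3 -0.3 0.2 0;7 0 0 0 0 0 0;7 1.2 0 0 0 0 0;7 0 0 0 0 0 0;7 0 0 0 0 0 0")

```text
time: 26.68
eef_pos: [0.4303, 0.3278, 0.0111]
eef_rot: [0.002, 0.705, 0.002, 0.71]
contact_force: [0.1, -0.6, 0.3]
opening: 0.0701
```

```bash
python3 - <<'E'
from h import *
plan((.4275,.3265,.0045),90,1)
E
```

```text
now [0.4303 0.3278 0.0111] phi 90.0 j6 -1.04 t 26.68 n 1
   [ 0.66 -0.13 -0.28] [-0.   0.4 -0.3]
```

Request:
send_rows(commands="6 0.65 -0.1 -0.3 0 0.4 -0.2;6 0 0 0 0 0 0;2 0 0 0 0 0 0;2 0 0 0 0 0 0;2 0 0 0 0 0 0;2 0 0 0 0 0 0")

```text
time: 27.42
eef_pos: [0.4274, 0.3269, 0.0049]
eef_rot: [0.001, 0.707, 0.0, 0.707]
contact_force: [0.3, -0.3, 0.3]
opening: 0.0338
```

```bash
python3 - <<'E'
from h import *
plan((.5527,.0734,.0045),92.6,6)
E
```

```text
now [0.4274 0.3269 0.0049] phi 90.0 j6 -1.04 t 27.43 n 6
   [ 0.   -4.22  2.09] [-0.4  0.  -0. ]
   [ 0.   -4.24  2.06] [-0.4  0.  -0. ]
   [ 0.   -4.26  2.02] [-0.4  0.  -0. ]
   [ 0.   -4.27  1.99] [-0.4  0.  -0. ]
   [ 0.01 -4.29  1.96] [-0.4  0.  -0. ]
   [ 0.01 -4.3   1.93] [-0.4  0.  -0. ]
```

Request:
send_rows(commands="2 -4.5 0 0 0 0 0;2 -4.5 0 0 0 0 0;2 -4.5 -4.2 2 -0.4 0 0;2 0 -4.2 2 -0.4 0 0;2 0 -4.3 2 -0.4 0 0;2 0 -4.3 2 -0.4 0 0;2 0 -4.3 2 -0.4 0 0;2 0 -4.3 2 -0.4 0 0;2 0 0 0 0 0 0;2 0 0 0 0 0 0")

```text
time: 28.68
eef_pos: [0.5546, 0.0673, 0.1425]
eef_rot: [-0.016, 0.706, 0.016, 0.708]
contact_force: [-0.4, 0.2, -0.6]
opening: 0.0337
```

```bash
python3 - <<'E'
from h import *
plan((.5527,.0734,.05),92.6,2)
E
```

```text
now [0.5546 0.0673 0.1425] phi 92.6 j6 -1.61 t 28.68 n 2
   [ 4.62  0.3  -0.09] [-0.   0.1 -0. ]
   [ 4.62  0.31 -0.09] [-0.   0.1 -0. ]
```

Request:
send_rows(commands="2 4.5 0.5 -0.2 0 0 0;2 4.5 0 -0.1 0 0 0;2 0.4 0 0 0 0 0;2 0 0 0 0 0 0;2 0 0 0 0 0 0")

```text
time: 29.3
eef_pos: [0.5516, 0.0766, 0.05]
eef_rot: [-0.017, 0.705, 0.018, 0.709]
contact_force: [0.7, 0.0, -0.6]
opening: 0.0336
```

```bash
python3 - <<'E'
from h import *
plan((.5527,.0734,.0235),92.6,1)
E
```

```text
now [0.5516 0.0766 0.05  ] phi 92.8 j6 -1.6 t 29.3 n 1
   [ 2.65 -0.33  0.07] [ 0.2  0.4 -0. ]
```

Request:
send_rows(commands="2 1.9 -0.3 0 0 0.3 0;2 0 0 0 0 0 0;2 0.6 0 0 0 0 0;2 0 0 0 0 0 0;2 0 0 0 0 0 0")

```text
time: 29.92
eef_pos: [0.5529, 0.0733, 0.0253]
eef_rot: [-0.017, 0.705, 0.018, 0.708]
contact_force: [-0.5, -0.1, 0.3]
opening: 0.0337
```

```bash
python3 - <<'E'
from h import *
plan((.5527,.0734,.0235),92.6,1)
E
```

```text
now [0.5529 0.0733 0.0253] phi 92.8 j6 -1.61 t 29.93 n 1
   [ 0.18  0.01 -0.02] [ 0.2  0.2 -0. ]
```

Request:
send_rows(commands="2 0.25 0 0 0 0 0;2 0 0 0 0 0 0;5 0 0 0 0 0 0;5 0 0 0 0 0 0;5 0 0 0 0 0 0;5 -4 0 0 0 0 0;5 -5 0 0 0 0 0;5 -4 0 -3 0 0 0;5 -4 0 -4 0 0 0;5 0 0 0 0 0 0")

```text
time: 31.18
eef_pos: [0.4806, 0.0697, 0.1973]
eef_rot: [-0.017, 0.705, 0.018, 0.708]
contact_force: [0.4, 0.0, -0.2]
opening: 0.05
```

```bash
python3 - <<'E'
from h import *
print(pots(),read_state()["eef_pos"])
snap('wrist','w11.png',None,1,.7)
snap('scene','s11.png',(140,130,330,270),4,1.2)
E
```

```text
[] [0.48141009 0.06963331 0.19599266]
```

View pics/w11.png

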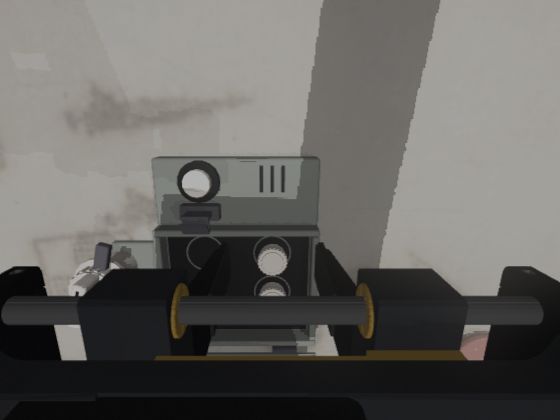

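View pics/s11.png

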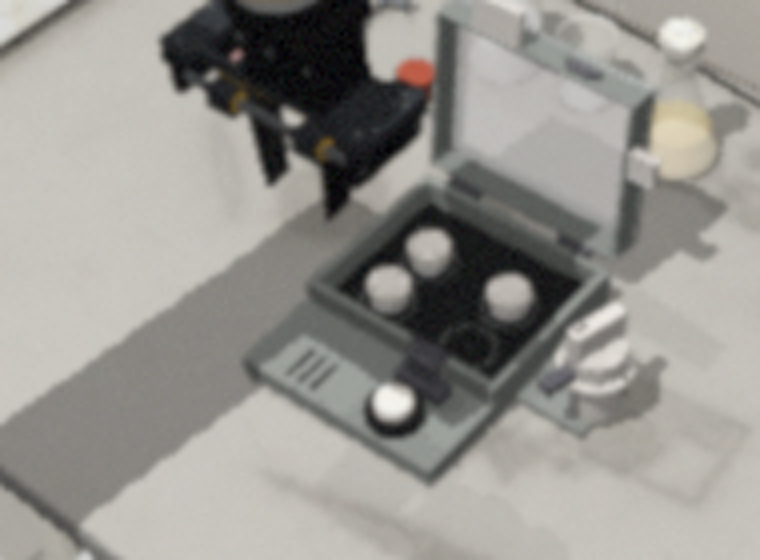

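All three pots stand upright on rings, and no others remain on the worktop. Next is the lid: I'll raise the tool and come in behind the tab with the fingers closed.

```bash
cat >> h.py <<'E'
def S(x,y,z):
    c,s=np.cos(.0448),np.sin(.0448);return np.array([.5944+c*x-s*y,.0352+s*x+c*y,z])
def tabtcp(th,r=.181,off=.010,dz=0):
    return S(.079-r*np.cos(th)+.007*np.sin(th)+off,.035,.042+r*np.sin(th)+.007*np.cos(th)+dz)
E
python3 - <<'E'
from h import *
print(S(.137,.035,.30),S(.137,.035,.222))
for t in np.arange(1.7,-.01,-.1): print(round(t,2),tabtcp(t).round(4))
plan(S(.137,.035,.31),92.6)
E
```

```text
[0.72969507 0.07630043 0.3       ] [0.72969507 0.07630043 0.222     ]
1.7 [0.712  0.0755 0.2206]
1.6 [0.694  0.0747 0.2227]
1.5 [0.6759 0.0739 0.223 ]
1.4 [0.6579 0.0731 0.2216]
1.3 [0.6401 0.0723 0.2183]
1.2 [0.6227 0.0715 0.2132]
1.1 [0.606  0.0708 0.2065]
1.0 [0.5899 0.07   0.1981]
0.9 [0.5748 0.0694 0.1881]
0.8 [0.5608 0.0687 0.1767]
0.7 [0.548  0.0682 0.164 ]
0.6 [0.5365 0.0676 0.15  ]
0.5 [0.5264 0.0672 0.1349]
0.4 [0.5179 0.0668 0.1189]
0.3 [0.5111 0.0665 0.1022]
0.2 [0.5059 0.0663 0.0848]
0.1 [0.5025 0.0661 0.067 ]
-0.0 [0.5009 0.066  0.049 ]
now [0.4819 0.0696 0.1941] phi 92.8 j6 -1.61 t 31.32 n 5
   [-2.32 -0.11  4.96] [ 0. -0. -0.]
   [-2.32 -0.1   4.96] [ 0. -0. -0.]
   [-2.32 -0.1   4.96] [ 0. -0. -0.]
   [-2.32 -0.1   4.96] [ 0. -0. -0.]
   [-2.32 -0.09  4.96] [ 0. -0. -0.]
```

Request:
send_rows(commands="0 -6 0 0 0 0 0;0 -6 0 0 0 0 0;0 -1 0 5 0 0 0;0 0 0 5 0 0 0;0 0 0 5 0 0 0;0 0 0 5 0 0 0;0 0 0 5 0 0 0;0 0 0 0 0 0 0;0 0 0 0 0 0 0")

```text
time: 32.45
eef_pos: [0.7448, 0.0817, 0.3082]
eef_rot: [-0.017, 0.714, 0.017, 0.7]
contact_force: [-0.7, 0.0, 0.0]
opening: 0.0004
```

```bash
python3 - <<'E'
from h import *
plan(S(.137,.035,.24),92.6,2)
snap('wrist','w12.png',None,1,.8)
snap('scene','s12.png',(140,80,330,220),4,1.2)
E
```

```text
now [0.7448 0.0817 0.3082] phi 92.7 j6 -1.6 t 32.45 n 2
   [ 3.42 -0.24 -0.7 ] [ 0.1 -0.6 -0. ]
   [ 3.42 -0.24 -0.73] [ 0.1 -0.6 -0. ]
```

View pics/w12.png

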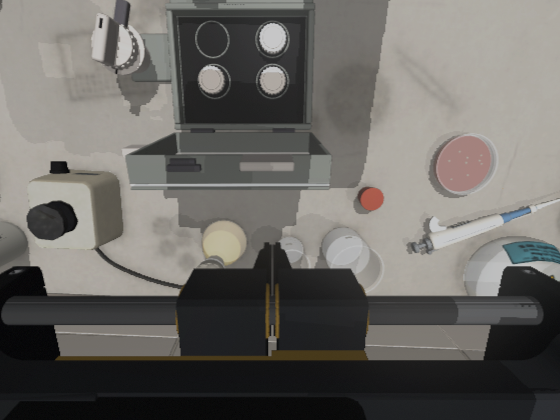

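View pics/s12.png

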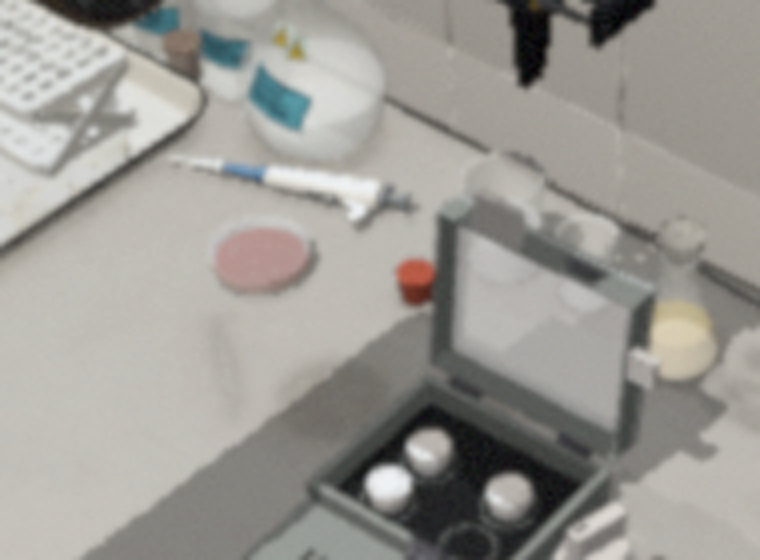

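```bash
python3 - <<'E'
from h import *
_,c,st=snap('wrist')
def L(r,h,y,t=1.7): return S(.079-r*np.cos(t)+h*np.sin(t),y,.042+r*np.sin(t)+h*np.cos(t))
for t in(1.6,1.7):print(t,[proj(c,L(*a,t)).round(0)[0] for a in((.189,.007,.013),(.189,.007,.057),(.189,-.001,.035),(.152,.033,0))])
E
```

```text
1.6 [array([238., 149.]), array([295., 150.]), array([267., 139.]), array([229., 175.])]
1.7 [array([239., 173.]), array([294., 173.]), array([267., 163.]), array([230., 190.])]
```

Request:
send_rows(commands="0 3 -0.5 -0.8 0 -1 0;0 3 0 0 0 0 0;0 0 0 0 0 0 0;0 0 0 0 0 0 0")

```text
time: 33.1
eef_pos: [0.7344, 0.0764, 0.2546]
eef_rot: [-0.017, 0.705, 0.018, 0.709]
contact_force: [-0.2, 0.1, 1.2]
opening: 0.0005
```

```bash
python3 - <<'E'
from h import *
plan(tabtcp(1.7)+[.012,0,0.002],92.6,1)
E
```

```text
now [0.7344 0.0764 0.2546] phi 92.8 j6 -1.61 t 33.1 n 1
   [ 3.2  -0.04 -1.06] [ 0.2  0.3 -0.1]
```

Request:
send_rows(commands="0 2.5 0 -0.5 0 0.3 0;0 0 0 0 0 0 0;0 1 0 0 0 0 0;0 0 0 0 0 0 0;0 0 0 0 0 0 0")

```text
time: 33.72
eef_pos: [0.7316, 0.0764, 0.226]
eef_rot: [-0.017, 0.703, 0.018, 0.71]
contact_force: [0.8, 0.3, 0.5]
opening: 0.0002
```

```bash
python3 - <<'E'
from h import *
plan(tabtcp(1.7,.176),92.6,1)
snap('wrist','w13.png',None,1,.8)
E
```

```text
now [0.7316 0.0764 0.226 ] phi 92.8 j6 -1.61 t 33.73 n 1
   [ 1.02  0.   -2.03] [ 0.2  0.6 -0.1]
```

View pics/w13.png

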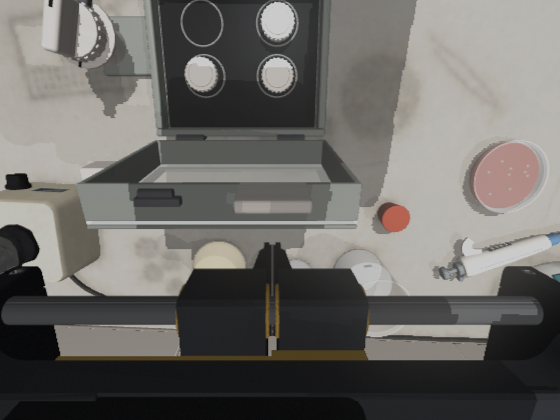

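Request:
send_rows(commands="0 1 0 -0.5 0 0.4 0;0 0.2 0 -1.5 0 0 0;0 0 0 -1.8 0 0 0;0 0 0 -1.8 0 0 0;0 0 0 -1.8 0 0 0;0 0 0 0 0 0 0")

```text
time: 34.52
eef_pos: [0.6558, 0.0727, 0.2112]
eef_rot: [-0.017, 0.705, 0.017, 0.709]
contact_force: [2.1, 1.0, 1.3]
opening: 0.0005
```

```bash
python3 - <<'E'
from h import *
snap('wrist','w14.png',None,1,.8)
st=read_state();print(st["contact_force"],st["eef_pos"])
plan(tabtcp(1.2,.176),92.6)
E
```

```text
[1.79907398 0.45823632 2.1104172 ] [0.65643173 0.07265256 0.21125951]
now [0.6564 0.0727 0.2113] phi 92.8 j6 -1.61 t 34.58 n 1
   [ 0.25  0.05 -3.19] [ 0.2  0.3 -0.1]
```

View pics/w14.png

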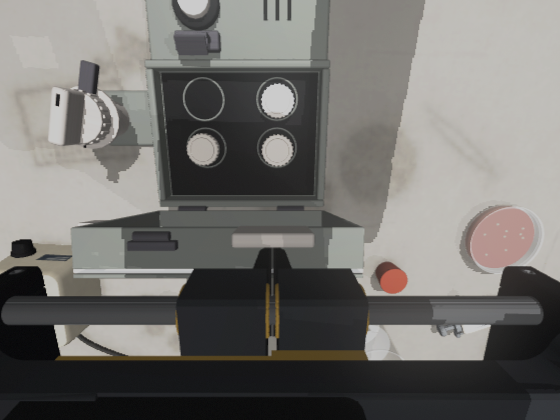

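```bash
python3 - <<'E'
from h import *
p=read_state()["eef_pos"]
for t,r in((1.3,.177),(1.2,.178),(1.1,.179),(1.,.18),(.9,.181)):
    q=tabtcp(t,r);print(t,q.round(4),"fwd(-z)",((q-p)[0]*100).round(2),"down",(-(q-p)[2]*100).round(2));p=q
E
```

```text
1.3 [0.6412 0.0723 0.2144] fwd(-z) -1.53 down -0.32
1.2 [0.6238 0.0716 0.2104] fwd(-z) -1.74 down 0.4
1.1 [0.6069 0.0708 0.2047] fwd(-z) -1.7 down 0.57
1.0 [0.5905 0.0701 0.1972] fwd(-z) -1.64 down 0.75
0.9 [0.5748 0.0694 0.1881] fwd(-z) -1.56 down 0.91
```

Request:
send_rows(commands="0 -0.3 0 -1.7 0 0 0;0 0.4 0 -1.7 0 0 0;0 0.6 0 -1.7 0 0 0;0 0.8 0 -1.6 0 0 0;0 0.9 0 -1.6 0 0 0;0 0 0 0 0 0 0")

```text
time: 35.33
eef_pos: [0.5773, 0.0686, 0.1853]
eef_rot: [-0.016, 0.703, 0.017, 0.711]
contact_force: [0.3, 0.2, 1.2]
opening: 0.0005
```

```bash
python3 - <<'E'
from h import *
snap('wrist','w15.png',None,1,.8)
st=read_state();p=st["eef_pos"];print(st["contact_force"],p,phi(st))
for t,r in((.8,.181),(.7,.181),(.6,.181),(.5,.181),(.4,.181),(.3,.181),(.2,.181),(.1,.181)):
    q=tabtcp(t,r);print(t,q.round(4),"fwd(-z)",((q-p)[0]*100).round(2),"down",(-(q-p)[2]*100).round(2));p=q
E
```

```text
[ 0.64531584 -0.49665632  1.70912282] [0.57807665 0.06863619 0.18575922] 92.74049300215644
0.8 [0.5608 0.0687 0.1767] fwd(-z) -1.73 down 0.9
0.7 [0.548  0.0682 0.164 ] fwd(-z) -1.28 down 1.28
0.6 [0.5365 0.0676 0.15  ] fwd(-z) -1.15 down 1.4
0.5 [0.5264 0.0672 0.1349] fwd(-z) -1.0 down 1.51
0.4 [0.5179 0.0668 0.1189] fwd(-z) -0.85 down 1.6
0.3 [0.5111 0.0665 0.1022] fwd(-z) -0.69 down 1.68
0.2 [0.5059 0.0663 0.0848] fwd(-z) -0.51 down 1.74
0.1 [0.5025 0.0661 0.067 ] fwd(-z) -0.34 down 1.78
```

View pics/w15.png

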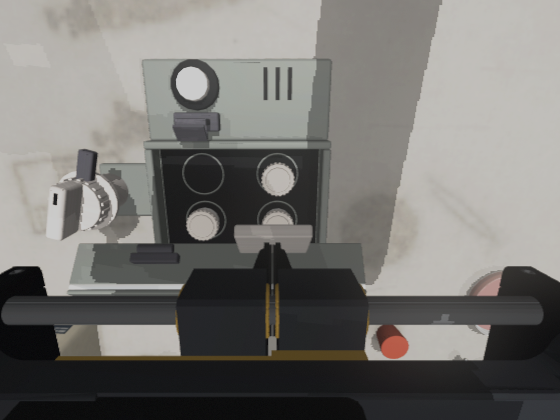

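Request:
send_rows(commands="0 0.9 0 -1.7 0 0.4 0;0 1.3 0 -1.3 0 0 0;0 1.4 0 -1.2 0 0 0;0 1.5 0 -1 0 0 0;0 1.6 0 -0.8 0 0 0;0 0 0 0 0 0 0")

```text
time: 36.12
eef_pos: [0.525, 0.0657, 0.119]
eef_rot: [-0.016, 0.703, 0.017, 0.711]
contact_force: [-5.2, 0.5, 4.6]
opening: 0.0002
```

```bash
python3 - <<'E'
from h import *
snap('wrist','w16.png',None,1,.8)
st=read_state();p=st["eef_pos"];print(st["contact_force"],p,phi(st))
for t,r in((.3,.181),(.2,.181),(.1,.181),(0,.181)):
    q=tabtcp(t,r);print(t,q.round(4),"fwd(-z)",((q-p)[0]*100).round(2),"down",(-(q-p)[2]*100).round(2));p=q
plan(p,92.6,4)
E
```

```text
[-4.07935186  0.23373057  3.27976347] [0.52526265 0.0657349  0.11961194] 92.72599405623096
0.3 [0.5111 0.0665 0.1022] fwd(-z) -1.42 down 1.74
0.2 [0.5059 0.0663 0.0848] fwd(-z) -0.51 down 1.74
0.1 [0.5025 0.0661 0.067 ] fwd(-z) -0.34 down 1.78
0 [0.5009 0.066  0.049 ] fwd(-z) -0.16 down 1.8
now [0.5253 0.0657 0.1196] phi 92.7 j6 -1.62 t 36.17 n 4
   [ 1.76  0.04 -0.63] [ 0.   0.2 -0. ]
   [ 1.76  0.04 -0.62] [ 0.   0.2 -0. ]
   [ 1.76  0.04 -0.62] [ 0.   0.2 -0. ]
   [ 1.76  0.04 -0.61] [ 0.   0.2 -0. ]
```

View pics/w16.png

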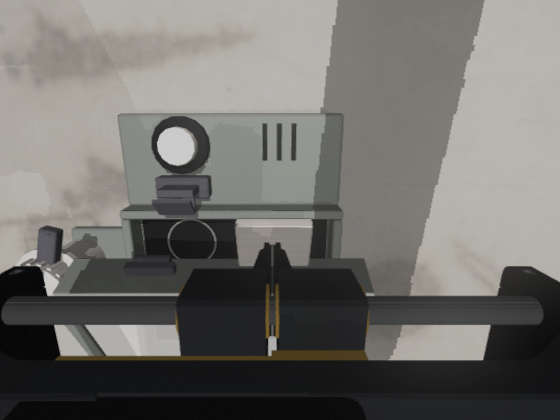

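The finger's rear side is touching the lid's front wall (about 5 N in −x). I'll move forward on the tab before pushing down.

Request:
send_rows(commands="0 0.3 0 -1.2 0 0.4 0;0 1.2 0 -0.5 0 0 0;0 0 0 0 0 0 0")

```text
time: 36.55
eef_pos: [0.5094, 0.0649, 0.1048]
eef_rot: [-0.017, 0.704, 0.017, 0.71]
contact_force: [-1.0, 0.2, 1.8]
opening: 0.0007
```

```bash
python3 - <<'E'
from h import *
st=read_state();print(st["contact_force"],st["eef_pos"])
plan(tabtcp(0.1),92.6,2)
E
```

```text
[-1.03038621  0.2343726   1.8449473 ] [0.50944913 0.0648985  0.1048347 ]
now [0.5094 0.0649 0.1048] phi 92.7 j6 -1.62 t 36.55 n 2
   [ 1.89  0.08 -0.36] [ 0.1  0.2 -0. ]
   [ 1.89  0.08 -0.35] [ 0.1  0.2 -0. ]
```

Request:
send_rows(commands="0 1.7 0 -0.6 0 0 0;0 1.7 0 -0.4 0 0 0;0 0.6 0 -0.1 0 0 0;0 0 0 0 0 0 0")

```text
time: 37.05
eef_pos: [0.4998, 0.0644, 0.0646]
eef_rot: [-0.017, 0.703, 0.017, 0.711]
contact_force: [-1.6, 0.8, 2.3]
opening: 0.0004
```

```bash
python3 - <<'E'
from h import *
st=read_state();print(st["contact_force"],st["eef_pos"])
plan(tabtcp(0.0),92.6,1)
E
```

```text
[-1.58726022  0.80969961  2.32329792] [0.49977765 0.06436534 0.06456505]
now [0.4998 0.0644 0.0646] phi 92.7 j6 -1.62 t 37.05 n 1
   [1.56 0.16 0.11] [ 0.1  0.6 -0. ]
```

Request:
send_rows(commands="0 1 0 0 0 0.4 0;0 0.6 0 0 0 0 0;0 0.4 0 0 0 0 0;0 0.4 0 0 0 0 0;0 0 0 0 0 0 0")

```text
time: 37.67
eef_pos: [0.5006, 0.0645, 0.0502]
eef_rot: [-0.017, 0.704, 0.017, 0.71]
contact_force: [-1.2, -0.7, 0.9]
opening: 0.0006
```

Request:
send_rows(commands="0 0.3 0 0 0 0 0;0 0.3 0 0 0 0 0;0 0.4 0 0 0 0 0;0 0.4 0 0 0 0 0")

```text
time: 38.17
eef_pos: [0.5012, 0.0646, 0.0484]
eef_rot: [-0.018, 0.701, 0.017, 0.713]
contact_force: [-19.3, -1.6, 72.1]
opening: 0.0003
```

Request:
send_rows(commands="0 -0.3 0 0 0 0 0;0 -3 0 -0.5 0 0 0;0 -5 0 -1 0 0 0;0 -5 0 -1 0 0 0;0 -3 0 0 0 0 0;0 0 0 0 0 0 0;0 0 0 0 0 0 0;0 0 0 0 0 0 0")

```text
time: 39.17
eef_pos: [0.4733, 0.0633, 0.2159]
eef_rot: [-0.018, 0.699, 0.017, 0.714]
contact_force: [-0.5, -0.3, 0.1]
opening: 0.0003
```

```bash
python3 - <<'E'
from h import *
st=read_state();print(st["contact_force"],st["eef_pos"])
snap('wrist','w17.png',None,1,.8)
snap('scene','s17.png',(140,130,330,270),4,1.2)
plan((.5815,-.111,.20),0)
E
```

```text
[-0.51776001 -0.27060389  0.10439374] [0.47334522 0.06329505 0.21593337]
now [0.4733 0.0633 0.2159] phi 92.8 j6 -1.63 t 39.27 n 11
   [ 0.17 -1.63  0.9 ] [ 8.4  0.1 -0.1]
   [ 0.17 -1.48  1.13] [ 8.4  0.1 -0.1]
   [ 0.17 -1.3   1.34] [ 8.4  0.1 -0.1]
   [ 0.17 -1.09  1.51] [ 8.4  0.1 -0.1]
   [ 0.16 -0.85  1.66] [ 8.4  0.1 -0.1]
   [ 0.16 -0.6   1.76] [ 8.4  0.1 -0.1]
   [ 0.16 -0.34  1.83] [ 8.4  0.1 -0.1]
   [ 0.16 -0.06  1.86] [ 8.4  0.1 -0.1]
   [0.16 0.21 1.85] [ 8.4  0.1 -0.1]
   [0.15 0.48 1.8 ] [ 8.4  0.1 -0.1]
   [0.15 0.74 1.71] [ 8.4  0.1 -0.1]
```

View pics/w17.png

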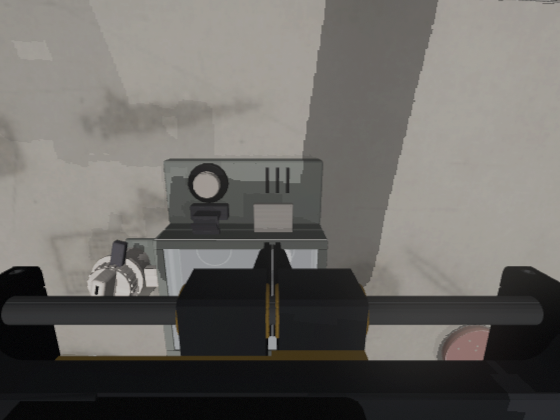

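View pics/s17.png

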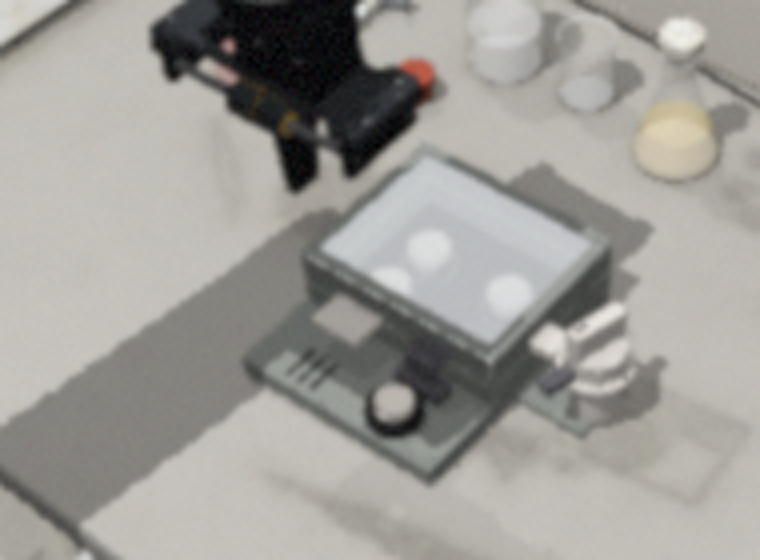

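The lid stays shut with three pots visible through its top. Now the collar: I'll grip its bar across at phi ≈ 78°.

```bash
python3 - <<'E'
from h import *
plan((.580,-.1117,.19),78,5)
E
```

```text
now [0.4733 0.0633 0.2159] phi 92.8 j6 -1.63 t 39.27 n 5
   [ 0.56 -3.6   1.95] [ 3.   0.2 -0. ]
   [ 0.56 -3.49  2.13] [ 3.   0.2 -0. ]
   [ 0.55 -3.38  2.31] [ 3.   0.2 -0. ]
   [ 0.54 -3.25  2.49] [ 3.   0.2 -0. ]
   [ 0.53 -3.12  2.65] [ 3.   0.2 -0. ]
```

Request:
send_rows(commands="4.5 0.3 -3.6 2 3 0.2 0;4.5 0.3 -3.5 2.1 3 0.2 0;4.5 0.3 -3.4 2.3 3 0.2 0;4.5 0.3 -3.3 2.5 3 0.2 0;4.5 0.3 -3.1 2.7 3 0.2 0;4.5 0 0 0 0 0 0;4.5 0 0 0 0 0 0;4.5 0 0 0 0 0 0")

```text
time: 40.28
eef_pos: [0.5814, -0.1166, 0.1957]
eef_rot: [0.078, 0.705, -0.076, 0.701]
contact_force: [-0.5, -0.5, 0.3]
opening: 0.0451
```

```bash
python3 - <<'E'
from h import *
plan((.580,-.1117,.083),78,2)
im,c,st=snap('wrist','w18z.png',(140,50,400,250),3,.8)
E
```

```text
now [ 0.5814 -0.1166  0.1957] phi 77.5 j6 -1.66 t 40.27 n 2
   [ 5.64  0.21 -0.08] [-0.2 -0.2 -0.1]
   [ 5.63  0.22 -0.1 ] [-0.2 -0.2 -0.1]
```

View pics/w18z.png

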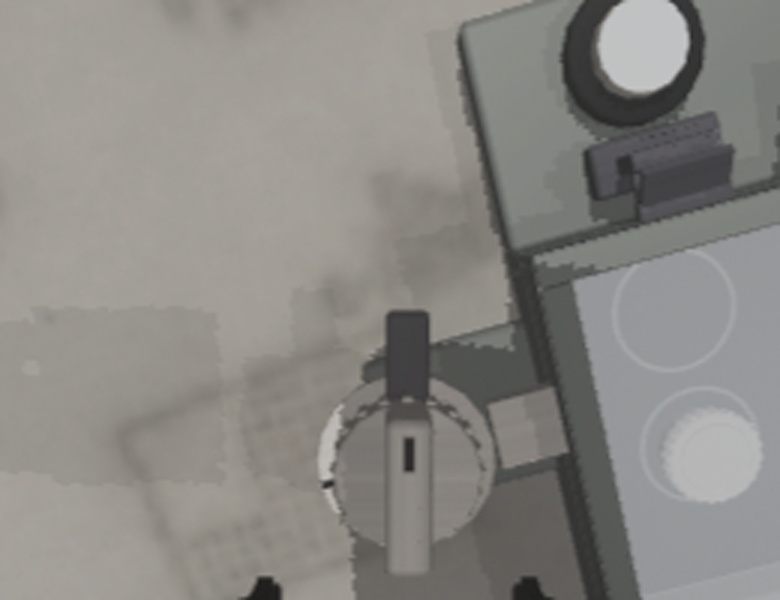

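```bash
python3 - <<'E'
from h import *
im,c,st=snap('wrist')
z=lambda u,v:(u/3+140-.3,v/3+50-.3)
print((ray(c,z(408,418),.105)+ray(c,z(409,573),.105))/2)
plan((.5805,-.1117,.083),77.5,1)
E
```

```text
[ 0.58000621 -0.11285943  0.105     ]
now [ 0.5815 -0.1166  0.1959] phi 77.5 j6 -1.66 t 40.38 n 1
   [11.3   0.42 -0.13] [ 0.  -0.4 -0.1]
```

Request:
send_rows(commands="4.5 4 0.4 -0.1 0 -0.4 0;4.5 3.5 0 0 0 0 0;4.5 0 0 0 0 0 0;4.5 0 0 0 0 0 0")

```text
time: 40.88
eef_pos: [0.582, -0.1103, 0.1224]
eef_rot: [0.076, 0.701, -0.075, 0.705]
contact_force: [-0.9, -0.2, 0.2]
opening: 0.045
```

```bash
python3 - <<'E'
from h import *
plan((.5805,-.112,.083),77.5,1)
E
```

```text
now [ 0.582  -0.1103  0.1224] phi 77.7 j6 -1.66 t 40.88 n 1
   [ 3.94 -0.2  -0.13] [ 0.2  0.3 -0.1]
```

Request:
send_rows(commands="4.5 2.8 -0.2 -0.1 0.2 0.3 0;4.5 0 0 0 0 0 0;4.5 1 0 0 0 0 0;4.5 0 0 0 0 0 0;4.5 0 0 0 0 0 0")

```text
time: 41.5
eef_pos: [0.5836, -0.1124, 0.0901]
eef_rot: [0.077, 0.7, -0.077, 0.706]
contact_force: [0.7, 0.4, 0.2]
opening: 0.0452
```

```bash
python3 - <<'E'
from h import *
plan((.5805,-.112,.083),77.5,1)
E
```

```text
now [ 0.5836 -0.1124  0.0901] phi 77.5 j6 -1.66 t 41.5 n 1
   [ 0.71 -0.03 -0.31] [ 0.   0.5 -0.1]
```

Request:
send_rows(commands="4.5 0.7 0 -0.3 0 0.5 0;4.5 0 0 0 0 0 0;1 0 0 0 0 0 0;1 0 0 0 0 0 0;1 0 0 0 0 0 0;1 0 0 0 0 0 0;1 0 0 0 0 0 0", grip_force=25)

```text
time: 42.38
eef_pos: [0.5805, -0.1126, 0.0832]
eef_rot: [0.077, 0.703, -0.077, 0.703]
contact_force: [0.7, 0.8, -0.4]
opening: 0.0137
```

```bash
python3 - <<'E'
from h import *
plan((.5805,-.112,.083),3,9)
E
```

```text
now [ 0.5805 -0.1126  0.0832] phi 77.5 j6 -1.66 t 42.38 n 9
   [ 0.    0.01 -0.  ] [ 8.3 -0.  -0. ]
   [ 0.    0.01 -0.  ] [ 8.3 -0.  -0. ]
   [ 0.    0.01 -0.  ] [ 8.3 -0.  -0. ]
   [ 0.  0. -0.] [ 8.3 -0.  -0. ]
   [ 0.  0. -0.] [ 8.3 -0.  -0. ]
   [ 0.    0.   -0.01] [ 8.3 -0.  -0. ]
   [ 0.    0.   -0.01] [ 8.3 -0.  -0. ]
   [ 0.    0.   -0.01] [ 8.3 -0.  -0. ]
   [ 0.    0.   -0.01] [ 8.3 -0.  -0. ]
```

Nice, no side force. I'll turn clockwise in stages and stop short of the mark.

Request:
send_rows(commands="1 0 0 0 8 0 0;1 0 0 0 8 0 0;1 0 0 0 8 0 0;1 0 0 0 8 0 0;1 0 0 0 8 0 0;1 0 0 0 8 0 0;1 0 0 0 8 0 0;1 0 0 0 4 0 0;1 0 0 0 0 0 0;1 0 0 0 0 0 0")

```text
time: 43.62
eef_pos: [0.5812, -0.1119, 0.0832]
eef_rot: [0.427, 0.563, -0.426, 0.564]
contact_force: [0.1, -1.0, 0.4]
opening: 0.014
```

```bash
python3 - <<'E'
from h import *
plan((.5805,-.112,.083),3,1);print(read_state()["contact_force"],read_state()["ft_torque"])
E
```

```text
now [ 0.5812 -0.1119  0.0832] phi 15.8 j6 -0.58 t 43.62 n 1
   [ 0.02 -0.07 -0.01] [12.8 -0.  -0.1]
[ 0.1351842  -0.99880459  0.36384953] [-0.28142374 -0.02047876 -0.03671655]
```

Request:
send_rows(commands="1 0 0 0 6.5 0 0;1 0 0 0 5 0 0;1 0 0 0 0 0 0;1 0 0 0 0 0 0;1 0 0 0 0 0 0")

```text
time: 44.25
eef_pos: [0.5814, -0.1119, 0.0832]
eef_rot: [0.481, 0.519, -0.48, 0.52]
contact_force: [0.1, -0.8, -0.2]
opening: 0.0139
```

```bash
python3 - <<'E'
from h import *
plan((.5805,-.112,.083),3,1);print(read_state()["contact_force"],read_state()["ft_torque"],read_state()["opening"])
E
```

```text
now [ 0.5814 -0.1119  0.0832] phi 4.5 j6 -0.38 t 44.25 n 1
   [ 0.02 -0.09  0.  ] [ 1.5 -0.  -0.1]
[ 0.13647492 -0.81107876 -0.16997644] [-0.20817476  0.02153524 -0.06849044] 0.013880277668083175
```

Request:
send_rows(commands="1 0 0 0 1.6 0 0;1 0 0 0 0 0 0;1 0 0 0 0 0 0;4 0 0 0 0 0 0;4 0 0 0 0 0 0;4 0 0 0 0 0 0;4 -4 0 0 0 0 0;4 -5 0 0 0 0 0;4 -2 0 0 0 0 0;4 0 0 0 0 0 0")

```text
time: 45.5
eef_pos: [0.5809, -0.1116, 0.1958]
eef_rot: [0.488, 0.512, -0.487, 0.512]
contact_force: [0.3, 0.0, 0.3]
opening: 0.04
```

Request:
send_rows(commands="4 0 0 0 0 0 0;4 0 0 0 0 0 0")

```text
time: 45.75
eef_pos: [0.5802, -0.1114, 0.1939]
eef_rot: [0.488, 0.513, -0.487, 0.511]
contact_force: [0.6, -0.1, 0.3]
opening: 0.0401
```

```bash
python3 - <<'E'
from h import *
im,c,st=snap('wrist','w19z.png',(140,0,400,250),3,.8);print(st["eef_pos"],phi(st))
E
```

```text
[ 0.58023519 -0.11143454  0.19387538] 2.838502855549509
```

View pics/w19z.png

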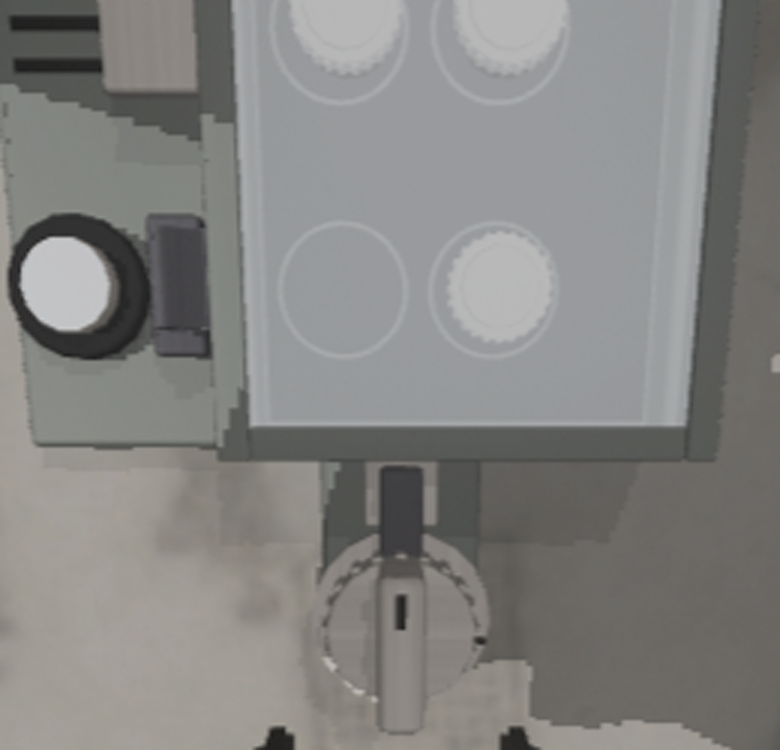

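Request:
send_rows(commands="4 -5 0 0 0 0 0;4 -5 0 0 0 0 0;4 -3 0 0 0 0 0;4 0 0 0 0 0 0;4 0 0 0 0 0 0")

```text
time: 46.42
eef_pos: [0.5799, -0.1116, 0.3221]
eef_rot: [0.486, 0.516, -0.489, 0.508]
contact_force: [-0.5, 1.0, -0.7]
opening: 0.0401
```

```bash
python3 - <<'E'
from h import *
snap('top','t20.png',None,1.4,1.5);snap('scene','s20.png',(140,130,330,270),4,1.2);print(pots())
E
```

```text
[]
```

View pics/t20.png

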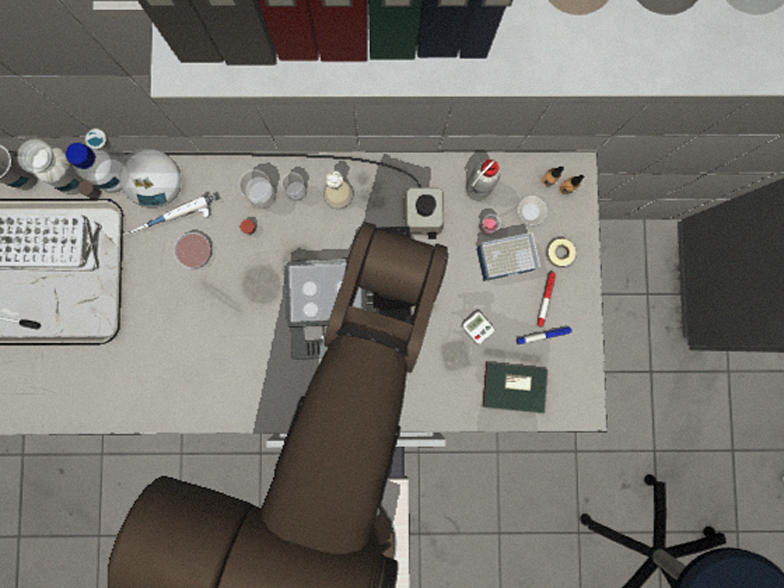

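View pics/s20.png

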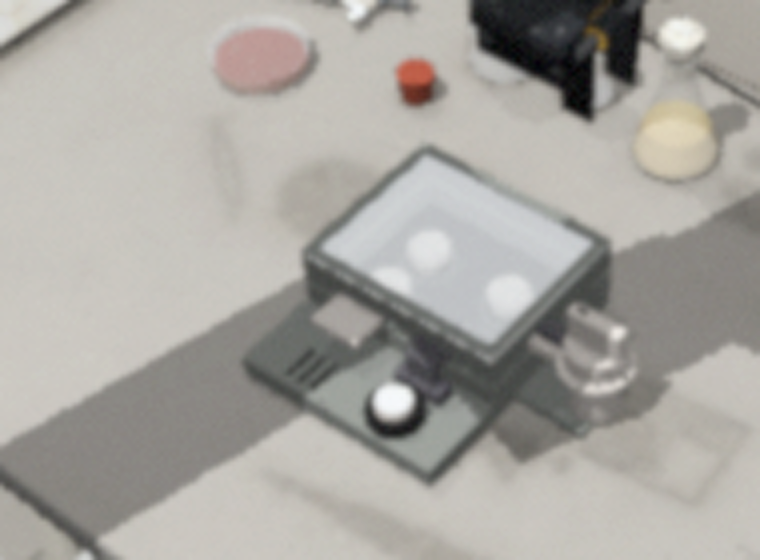

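The lid is shut, the lug points at it, and no pots are left on the worktop. The bystanders are where they were, so I'm handing in.

```bash
python3 -c "
from rig import *
print(job_done())"
```

```text
the job is handed in; nothing more can be done
None
```

The shaker is loaded, shut and locked, and I handed the job in at about 46.5 s of robot time.

**What I did:** I turned the collar back to its released stop and pressed the button, and the lid sprang fully open. I stood the three pots that were present on the rear right, rear left and front left ring marks. Then I pushed the lid down by its tab until it latched and turned the collar clockwise to the locked mark.

**Last checks:**
- **Lid:** It stayed down after I let go, with the three pots visible through the clear top.
- **Collar:** The lug points squarely at the lid. The gripper turned it 74.7°, about 1.30 rad, from the released stop.
- **Worktop:** No pots are left there, and the timer, pen and petri dish look undisturbed in the last pictures.

**What went less smoothly:**
- **Lid wall contact:** While I was closing the lid, the finger brushed its front wall at about 5 N, so I shifted forward on the tab.
- **Push force:** The final push peaked at about 72 N at the wrist. That is well over the 10 N the latch needs but under the 120 N limit, and it came through the fingertips, not the gripper body.
- **Bar slip:** At the released stop I turned past the end, and the bar slipped slightly in the jaws.

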